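# Refit the descaled jets on the canteen jug rinser

### The job

The jug rinser's spray jets have been descaled and are draining in the white stand: set every one of them shank down and fully home in a collet of the rinser (one jet to a collet, any collet), and turn that collet's brass nut clockwise until it stops tight on the shank. Screw the blue strainer cap down clockwise until it stops as well. Only when all of that is tight, open the water: swing the blue valve lever from across the pipe right round to its stop in line with the pipe; leave the tableware and cleaning things around it where they are.

Things in the scene. Friction and masses are not known exactly. Their poses are not given: they have to be found in the camera images.
- rinser: Stainless jug rinser, fixed: drip tray 170 x 356 mm, 16 mm high, under a manifold pipe along its y axis (pipe top 52 mm above the table), turned at most 0.15 rad. Origin: on the table under collet 3, z up. Upright axes at x = 0: collets 1 to 4 at y = -170, -85, 0, +85 mm, strainer with blue cap +180, ball valve +275; supply pipe down at +335.
- stand: Loose white draining stand, 290 (x) x 76 (y) x 50 mm, 0.7 kg. Four holes 14.5 mm wide along its x axis at x = -105, -35, +35, +105 mm in the 8 mm top plate. Origin: centre of its underside, z up. Jets stand upright in it on its 6 mm floor; a hole may be empty. It may get knocked 2 to 4 cm aside, the jets with it.
- jet_1: Spray jet, 80 mm long, 110 g, all alike (may be absent): steel shank 12 mm across, 52 mm long, bevelled foot; above it an orange head 26 mm across, 28 mm tall (last 6 mm domed). Origin: centre of the shank's foot, z up to the head. Head's underside: 58 mm above the table in the stand (8 mm above its top), 104 mm when fully home in a collet (4 mm above the nut).
- jet_2: Spray jet, 80 mm long, 110 g, all alike (may be absent): steel shank 12 mm across, 52 mm long, bevelled foot; above it an orange head 26 mm across, 28 mm tall (last 6 mm domed). Origin: centre of the shank's foot, z up to the head. Head's underside: 58 mm above the table in the stand (8 mm above its top), 104 mm when fully home in a collet (4 mm above the nut).
- jet_3: Spray jet, 80 mm long, 110 g, all alike (may be absent): steel shank 12 mm across, 52 mm long, bevelled foot; above it an orange head 26 mm across, 28 mm tall (last 6 mm domed). Origin: centre of the shank's foot, z up to the head. Head's underside: 58 mm above the table in the stand (8 mm above its top), 104 mm when fully home in a collet (4 mm above the nut).
- jet_4: Spray jet, 80 mm long, 110 g, all alike (may be absent): steel shank 12 mm across, 52 mm long, bevelled foot; above it an orange head 26 mm across, 28 mm tall (last 6 mm domed). Origin: centre of the shank's foot, z up to the head. Head's underside: 58 mm above the table in the stand (8 mm above its top), 104 mm when fully home in a collet (4 mm above the nut).
- seat_1 (a point): Floor of the bore of collet 1, on its axis, 52 mm above the table: the foot of a jet's shank rests here when fully home. z up. Bore 48 mm deep from the nut's top; guide 14 mm across; three round-ended jaws above it leave 14.4 mm when the nut reads 0 and close 1.5 mm per rad.
- seat_2 (a point): Floor of the bore of collet 2, on its axis, 52 mm above the table: the foot of a jet's shank rests here when fully home. z up. Bore 48 mm deep from the nut's top; guide 14 mm across; three round-ended jaws above it leave 14.4 mm when the nut reads 0 and close 1.5 mm per rad.
- seat_3 (a point): Floor of the bore of collet 3, on its axis, 52 mm above the table: the foot of a jet's shank rests here when fully home. z up. Bore 48 mm deep from the nut's top; guide 14 mm across; three round-ended jaws above it leave 14.4 mm when the nut reads 0 and close 1.5 mm per rad.
- seat_4 (a point): Floor of the bore of collet 4, on its axis, 52 mm above the table: the foot of a jet's shank rests here when fully home. z up. Bore 48 mm deep from the nut's top; guide 14 mm across; three round-ended jaws above it leave 14.4 mm when the nut reads 0 and close 1.5 mm per rad.
- nut_1 (a joint): Knurled brass nut of collet 1, on the bore's axis: ring 40 mm across outside, 30 mm inside, 76 to 100 mm above the table; neck below 31 mm across. 0 slack, grows clockwise seen from above; jaws touch a shank at 1.6 rad, hard stop (tight) at 1.8. A jet enters below 1.0. Starts at 0 to 0.5, turns with 0.2 N m, 0.4 at the end, stays where left.
- nut_2 (a joint): Knurled brass nut of collet 2, on the bore's axis: ring 40 mm across outside, 30 mm inside, 76 to 100 mm above the table; neck below 31 mm across. 0 slack, grows clockwise seen from above; jaws touch a shank at 1.6 rad, hard stop (tight) at 1.8. A jet enters below 1.0. Starts at 0 to 0.5, turns with 0.2 N m, 0.4 at the end, stays where left.
- nut_3 (a joint): Knurled brass nut of collet 3, on the bore's axis: ring 40 mm across outside, 30 mm inside, 76 to 100 mm above the table; neck below 31 mm across. 0 slack, grows clockwise seen from above; jaws touch a shank at 1.6 rad, hard stop (tight) at 1.8. A jet enters below 1.0. Starts at 0 to 0.5, turns with 0.2 N m, 0.4 at the end, stays where left.
- nut_4 (a joint): Knurled brass nut of collet 4, on the bore's axis: ring 40 mm across outside, 30 mm inside, 76 to 100 mm above the table; neck below 31 mm across. 0 slack, grows clockwise seen from above; jaws touch a shank at 1.6 rad, hard stop (tight) at 1.8. A jet enters below 1.0. Starts at 0 to 0.5, turns with 0.2 N m, 0.4 at the end, stays where left.
- cap (a joint): Blue knurled strainer cap, 44 mm across, 22 mm tall, loosely threaded on, its upright axis at x = 0, y = +180 mm of the rinser. 0 slack; grows clockwise seen from above, coming down 0.8 mm per rad to a hard stop (tight) at 2.8 rad, where it spans 74 to 96 mm above the table. Turns with 0.1 N m, stays where left; starts at 0 to 0.7. Neck below it 32 mm across down to 60 mm, then 42 mm.
- valve (a joint): Lever of the ball valve, upright axis at x = 0, y = +275 mm of the rinser: 0 closed (lever across the pipe, along the rinser's +x), grows anticlockwise seen from above to 1.571 open (above the pipe, along the rinser's +y). Stops at both ends, stays where left, turns with about 0.15 N m. Starts at 0 to 0.15.
- lever_grip (a point): Grip point of the lever, in the middle of its blue sleeve, 78 mm from the valve's axis, moving with the lever; its x points outward along the lever. The sleeve is 78 mm long (36 to 114 mm from the axis), 18 mm wide, 14 mm high, underside 83 mm and top 97 mm above the table.
- spoon: Bystander, not to be disturbed: stainless spoon, 160 mm, lying flat. Origin: centre of its underside.
- mug: Bystander, not to be disturbed: white ceramic mug, 80 mm across, 92 mm tall. Origin: centre of its underside.
- scrub_pad: Bystander, not to be disturbed: yellow and green scouring pad, 110 x 70 x 30 mm. Origin: centre of its underside.
- descaler: Bystander, not to be disturbed: white bottle with red cap, 68 mm across, 190 mm tall. Origin: centre of its underside.
- tumbler: Bystander, not to be disturbed: clear tumbler, 72 mm across, 100 mm tall. Origin: centre of its underside.
- jug: Bystander, not to be disturbed: metal serving jug with a handle, 110 mm across, 170 mm tall. Origin: centre of its underside.

How it is judged:
By the outcome, as a careful person would: the job done as asked, in the order asked, and still so for the second after the job is handed in, with the robot touching nothing.
Of jet_1, jet_2, jet_3, jet_4 only 3 to 4 are there at a start; the rules pass over those that are not, and their reading is None.
At some moment in a run one of stand may be knocked a few centimetres aside while the robot is not near it.
It also fails if it takes over 210 s, if anything falls off the work surface, if the arm or the gripper's body presses on something with over 40 N, if the wrist force passes 120 N, or if a joint passes its speed limit or range.

### The arm

A 6-joint arm with a two-finger parallel gripper is mounted at the origin on the work surface. World frame = base frame: x ahead of the robot, y to its left, z up, the work surface at z = 0. Lengths are in m, angles in rad, forces in N, time in s.
With the tool pointing down it reaches from about 0.325 to 0.75 m from the base axis. Payload 7.6 kg.
Tool frame: the origin (TCP) lies between the finger pads; the fingertips stand 22 mm ahead of it and the grasp point (between the pads) lies 3 mm ahead of it (r.tips_ahead is the distance from the TCP to the fingertips, in m); z points along the fingers, y is the line along which they close (so a half turn about z gives the same grasp; the last joint's range is limited). The gripper opens to 85 mm and grips with 20 to 120 N. Pads are 22 mm wide; open, the fingers measure 114 mm over their backs; the gripper's body (76 mm by 85 mm) begins 54 mm behind the grasp point. The pads swing forward as they close: fully open they stand 13 mm farther back than shut.
Start: joints at [-1.337, 0.052, 1.401, -0, 1.689, -0.07], TCP at [0.157, -0.501, 0.232] pointing down, gripper open.
Joint ranges: [-2.9, 2.9], [-0.91, 2.17], [0.12, 2.37], [-1.06, 4.2], [0.26, 2.73], [-2.93, 2.93]. Speed limits (rad/s): [2.57, 2.57, 3.01, 3.14, 3.14, 3.14].

### API

Orientations are given as a unit quaternion [x, y, z, w].
In Python, from plant import r gives the robot as it stands.
- The arm moves only by the tool jog_arm, never from a script. Its argument "moves" is one flat list of numbers, 7 for each row, row after row: the opening, from 0 (shut) to 1 (fully open), then the shift along the tool's x, y, z each as a share of 0.02 m, from -1 to 1, then the turn, a rotation vector about the tool's x, y, z each as a share of 4 degrees, from -1 to 1. In form: [claw, dx, dy, dz, ax, ay, az, claw, dx, dy, dz, ax, ay, az, ...]. A call has exactly 10 rows; each row shifts and turns the commanded pose from where the row before left it, along the tool's axes as they then stand; what a row does not reach is not made up. A row lasts 1/8 s, in which the tool goes at most 62.5 mm and 10.7 degrees, less where a joint would pass 70% of its speed; a pose out of reach is approached as far as the arm can. A call with a number of a shift or a turn outside -1 to 1 is refused whole. A call with a gripper value outside its range is refused whole. The fingers move at their own pace and stop on an object; "squeeze" is the grip in N (left out, the last holds). Time passes only in rows, so rows that do not move let the fingers close, or fill a call up. It gives the time, the measured TCP pose, the force, the opening and the grip force at its end, in the units of the state.
- r.read_state(): the state, without advancing time (a new reading comes with each control period).
- r.get_image(name): name is "scene" or "top"; returns a dict with "frame" (480x640x3 uint8, red, green, blue), "fovy" (degrees; the focal length in pixels is half the picture's height over the tangent of half this angle, whatever the lens; pixels are square), "cx", "cy" (the principal point, pixels), "world_from_camera" (4x4, takes a point from camera to world coordinates). Camera axes: x right, y up, looking along -z (the intrinsics and any distortion apply to the point x, -y, -z); pixel columns grow to the right and rows downward; lengths in m; the calibration is good to about 2 mm. A picture is of the moment at which its call begins. There is no depth.
- r.finish_job(): hands the job in; it is judged then, once.
The state is a dict: "time_s": time; "qpos": joint angles; "joint_velocities": joint speeds; "tau": joint torques, N m; "tcp_pos": TCP position; "tool_rot": TCP orientation; "ft_force": force on the tool from outside, world axes, zero at the start; "moment": the same for the moment, N m; "gripper_width": finger opening in m; "finger_force": force on a finger pad.
Only numpy, scipy, OpenCV 4.12 (cv2) and the standard library are available. Lean on these libraries where they do the work, as an engineer would, in place of code of your own. Each camera call takes 0.05 s, during which the arm holds its last target. There are 200 camera calls.

## Working session

There is one attempt and no reset: what is moved stays moved. The work goes in short steps, Python scripts to look and compute and a tool call to move; the robot and the scene stay as the last step left them, time stands still between calls to the robot, and variables do not carry over. Pictures are saved under pics/ and viewed, at most 14 in all, crops included, and the job is handed in when it is done.

Besides the shell and the picture viewer there is one more tool, called after ">>>" in YAML: its name, and indented under it one key for each argument. jog_arm: Moves the arm, as the interface text tells. Its arguments: {"type":"object","properties":{"moves":{"type":"array"},"squeeze":{"type":"number"}},"required":["moves"]}

```bash
ls; mkdir -p pics
python3 - <<'E'
from plant import r
import cv2
for n in("scene","top"):
    d=r.get_image(n); cv2.imwrite(f"pics/{n}0.png",d["frame"][:,:,::-1]); print(n,{k:v for k,v in d.items() if k!="frame"})
print(r.read_state())
E
```

```text
pics
scene {'fovy': 57.28607087079568, 'cx': 315.68911540938, 'cy': 239.76794370599453, 'world_from_camera': array([[-0.40177   , -0.5798209 ,  0.70879376,  1.29027442],
       [ 0.91573877, -0.2559401 ,  0.30970496,  0.27651102],
       [ 0.00183534,  0.77350009,  0.63379353,  0.75209983],
       [ 0.        ,  0.        ,  0.        ,  1.        ]])}
top {'fovy': 57.43848055512904, 'cx': 319.30461398939735, 'cy': 235.5568962054708, 'world_from_camera': array([[ 5.27496684e-03,  9.99185814e-01, -3.99985367e-02,
         4.82157545e-01],
       [-9.99986084e-01,  5.26745964e-03, -2.93072689e-04,
        -6.79171360e-02],
       [-8.21433955e-05,  3.99995260e-02,  9.99199695e-01,
         1.43261066e+00],
       [ 0.00000000e+00,  0.00000000e+00,  0.00000000e+00,
         1.00000000e+00]])}
{'time_s': 0.1, 'qpos': array([-1.33730831e+00,  5.27746444e-02,  1.40159938e+00, -2.23648367e-05,
        1.68858009e+00, -7.03108164e-02]), 'joint_velocities': array([-0.00018369, -0.00132198, -0.00184871,  0.00063499,  0.00176297,
        0.00125123]), 'tau': array([ 1.23174064e-03, -3.82581460e+01, -3.60983884e+01, -7.83861697e-05,
        4.79935072e-03, -1.22478522e-05]), 'tcp_pos': array([ 0.15700379, -0.50070708,  0.23126821]), 'tool_rot': array([ 9.88485418e-01,  1.51314624e-01, -6.65472607e-05, -6.77562419e-04]), 'ft_force': array([-0.95790694, -0.08886008,  0.22062181]), 'moment': array([ 0.04307994,  0.04583681, -0.00238608]), 'finger_force': 0.0, 'gripper_width': 0.08522970521589018}
```

View pics/scene0.png

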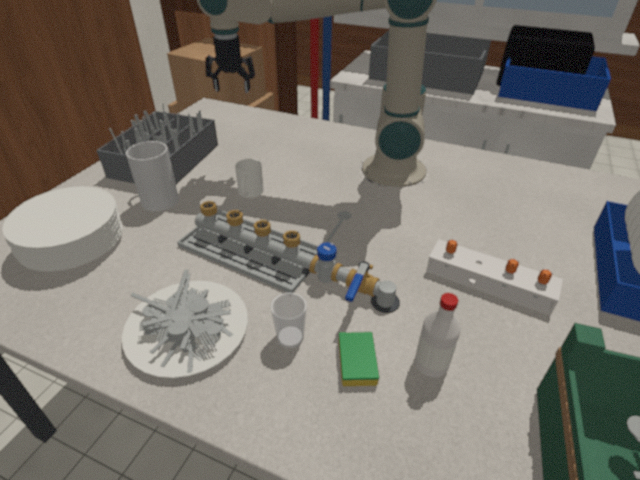

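View pics/top0.png

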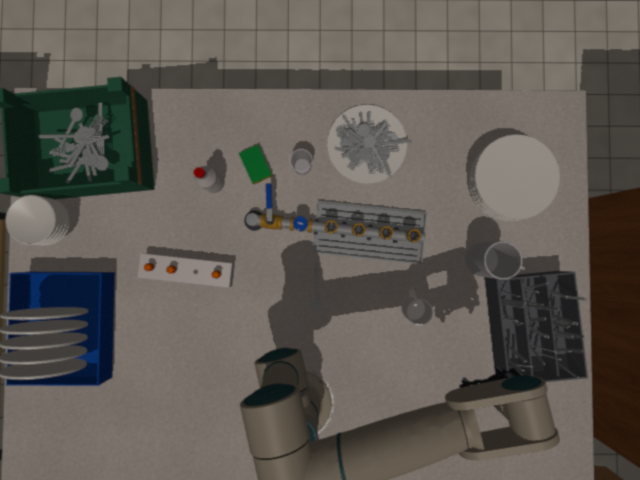

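```bash
cat > h.py <<'E'
import numpy as np, cv2
from plant import r
def K(d):
    f=240/np.tan(np.radians(d["fovy"]/2)); return f
def ray(d,px):
    f=K(d); W=d["world_from_camera"]; v=np.array([(px[0]-d["cx"])/f,-(px[1]-d["cy"])/f,-1.]); return W[:3,3],W[:3,:3]@v
def onz(d,px,z):
    o,v=ray(d,px); return o+v*(z-o[2])/v[2]
def proj(d,p):
    W=d["world_from_camera"]; c=W[:3,:3].T@(np.asarray(p)-W[:3,3]); f=K(d); return np.array([d["cx"]+f*c[0]/-c[2],d["cy"]-f*c[1]/-c[2]])
def blobs(img,lo,hi,amin=8):
    m=cv2.inRange(cv2.cvtColor(img,cv2.COLOR_RGB2HSV),np.array(lo),np.array(hi))
    n,l,s,c=cv2.connectedComponentsWithStats(m); return [(s[i,4],c[i].round(2),s[i,:4]) for i in range(1,n) if s[i,4]>=amin]
E
python3 - <<'E'
from h import *
d=r.get_image("top"); im=d["frame"]
print(d.keys())
for nm,lo,hi in(("orange",(3,150,90),(13,255,255)),("brass",(13,90,60),(24,255,255)),("blue",(100,130,60),(125,255,255))):
    print(nm,[b for b in blobs(im,lo,hi) if 130<b[1][0]<450])
c=im[170:300,130:440]; a=cv2.resize(c[:,:125],None,fx=4.4,fy=4.4,interpolation=cv2.INTER_CUBIC); 
b=cv2.resize(im[170:280,235:435],None,fx=4,fy=4,interpolation=cv2.INTER_CUBIC)
cv2.imwrite("pics/top_b.png",b[:,:,::-1])
s=r.get_image("scene"); im=s["frame"]
for nm,lo,hi in(("orange",(3,150,90),(13,255,255)),("brass",(13,90,60),(24,255,255)),("blue",(100,130,60),(125,255,255))):
    print(nm,[b for b in blobs(im,lo,hi) if 180<b[1][0]<580 and 180<b[1][1]<320])
E
```

```text
dict_keys(['frame', 'fovy', 'cx', 'cy', 'world_from_camera'])
orange [(np.int32(40), array([147.8, 267. ]), array([145, 264,   7,   7], dtype=int32)), (np.int32(36), array([169.89, 269.36]), array([167, 266,   7,   7], dtype=int32)), (np.int32(40), array([215.4 , 274.18]), array([212, 271,   8,   7], dtype=int32))]
brass [(np.int32(230), array([270.94, 222.13]), array([260, 214,  23,  16], dtype=int32)), (np.int32(43), array([291.12, 223.37]), array([290, 217,   4,  14], dtype=int32)), (np.int32(52), array([309.71, 225.44]), array([308, 219,   5,  14], dtype=int32)), (np.int32(92), array([330.99, 226.03]), array([325, 220,  13,  14], dtype=int32)), (np.int32(96), array([358.25, 228.74]), array([352, 223,  14,  14], dtype=int32)), (np.int32(100), array([385.68, 231.65]), array([379, 226,  15,  13], dtype=int32)), (np.int32(98), array([413.34, 234.7 ]), array([407, 229,  14,  13], dtype=int32)), (np.int32(12), array([147.33, 267.75]), array([145, 266,   5,   4], dtype=int32)), (np.int32(11), array([170.55, 269.82]), array([168, 268,   5,   4], dtype=int32)), (np.int32(20), array([215. 
[... 636 characters left out ...]
 17,  16], dtype=int32)), (np.int32(190), array([261.9 , 228.07]), array([254, 220,  17,  16], dtype=int32)), (np.int32(193), array([291.15, 239.  ]), array([283, 231,  17,  16], dtype=int32)), (np.int32(80), array([313.  , 263.95]), array([309, 255,   9,  18], dtype=int32)), (np.int32(87), array([334.98, 271.47]), array([331, 263,  11,  19], dtype=int32)), (np.int32(82), array([349.96, 276.48]), array([346, 269,  10,  17], dtype=int32)), (np.int32(261), array([367.79, 284.21]), array([359, 272,  20,  25], dtype=int32))]
blue [(np.int32(222), array([326.42, 251.86]), array([318, 243,  18,  18], dtype=int32)), (np.int32(204), array([353.56, 287.22]), array([346, 274,  16,  27], dtype=int32))]
```

View pics/top_b.png

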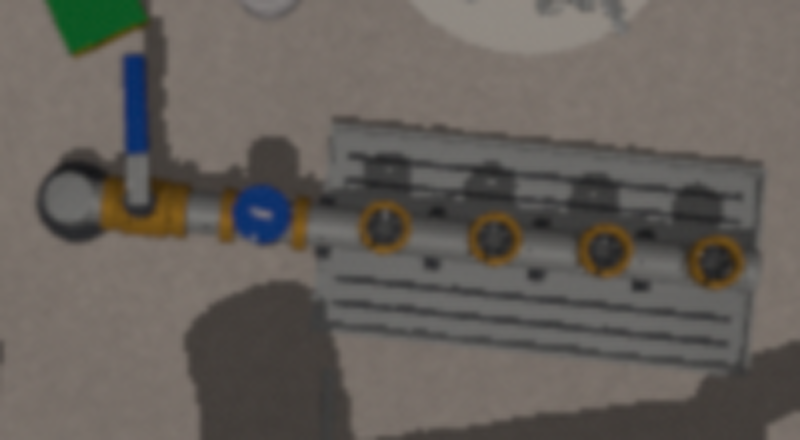

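Run:
```python
from h import *
from scipy.optimize import least_squares
t=r.get_image("top"); s=r.get_image("scene")
# rinser: top rings (z .1) top cam; scene blob ~ mid of nut z .09
Y=[.085,0,-.085,-.17]
T=[(331,226.03),(358.25,228.74),(385.68,231.65),(413.34,234.7)]; S=[(291.15,239),(261.9,228.07),(234.29,217.66),(208.39,208.63)]
def loc(p,x,y,z): c,q=np.cos(p[2]),np.sin(p[2]); return [p[0]+c*x-q*y,p[1]+q*x+c*y,z]
def res(p,w=(1,1)):
    e=[]
    for y,a,b in zip(Y,T,S): e+=[w[0]*(proj(t,loc(p,0,y,.1))-a), w[1]*(proj(s,loc(p,0,y,.09))-b)]
    e+=[w[0]*(proj(t,loc(p,0,.18,.097))-(299.98,222.78))]
    return np.concatenate(e)
for w in((1,1),(1,0),(0,1)):
    f=least_squares(res,[.5,-.1,0],args=(w,)); print(w,f.x.round(4)); print(f.fun.reshape(-1,2).round(1).tolist())
H=[.105,.035,-.035,-.105]
TJ=[(147.8,267),(169.89,269.36),(215.4,274.18)];SJ=[(544.2,276.61),(511.57,265.83),(451.14,246.45)]
for a,b in zip(TJ,SJ):
    print(onz(t,a,.085).round(4),onz(s,b,.072).round(4))
    o1,v1=ray(t,a);o2,v2=ray(s,b); A=np.c_[v1,-v2]; k=np.linalg.lstsq(A,o2-o1,rcond=None)[0]; print((o1+v1*k[0]).round(4),(o2+v2*k[1]).round(4))
p=least_squares(res,[.5,-.1,0]).x
for y in Y+[.18,.275]: print(y,np.round(loc(p,0,y,0),4))
# descaler, mug etc
```

```text
(1, 1) [ 0.5585 -0.1866 -0.0973]
[[-0.3, -0.7], [0.6, -1.0], [0.2, -0.5], [0.5, -0.8], [0.5, -0.6], [0.3, -0.4], [0.6, -0.8], [0.1, -0.9], [-0.3, -0.5]]
(1, 0) [ 0.5566 -0.1862 -0.0996]
[[-0.5, -0.1], [0.0, -0.0], [0.0, 0.1], [0.0, -0.0], [0.4, 0.1], [0.0, -0.0], [0.5, -0.0], [0.0, -0.0], [-0.4, -0.1]]
(0, 1) [ 0.5619 -0.1859 -0.1042]
[[-0.0, -0.0], [0.1, 0.0], [-0.0, -0.0], [0.0, 0.1], [0.0, -0.0], [0.0, 0.2], [0.0, -0.0], [-0.2, -0.4], [-0.0, -0.0]]
[0.4367 0.4585 0.085 ] [0.4431 0.4598 0.072 ]
[0.4361 0.4651 0.0683] [0.4365 0.4612 0.0668]
[0.4298 0.3906 0.085 ] [0.4352 0.3904 0.072 ]
[0.4292 0.3959 0.0694] [0.4299 0.3911 0.0678]
[0.4158 0.2507 0.085 ] [0.4216 0.2517 0.072 ]
[0.415  0.2546 0.0681] [0.4157 0.2515 0.0674]
0.085 [ 0.5668 -0.102   0.    ]
0 [ 0.5585 -0.1866  0.    ]
-0.085 [ 0.5502 -0.2712  0.    ]
-0.17 [ 0.542  -0.3558  0.    ]
0.18 [ 0.576  -0.0074  0.    ]
0.275 [0.5852 0.0871 0.    ]
```

```bash
cat >> h.py <<'E'
P0=np.array([.5566,-.1862,-.0996])
def rin(x,y,p=P0): c,q=np.cos(p[2]),np.sin(p[2]); return np.array([p[0]+c*x-q*y,p[1]+q*x+c*y])
def theta(R): return 2*np.arctan2(R[1],R[0])
def plan(xyz,th=None):
    s=r.read_state(); t0=theta(s["tool_rot"]); d=np.asarray(xyz)-s["tcp_pos"]
    for nm,t in (("cur",t0),("after",th if th is not None else t0)):
        c,q=np.cos(t),np.sin(t); print(nm,"units x,y,z:",np.round([(c*d[0]+q*d[1])/.02,(q*d[0]-c*d[1])/.02,-d[2]/.02],2))
    if th is not None: print("az units",round(-(th-t0)/np.radians(4),2))
    print("tcp",s["tcp_pos"].round(4),"th",round(t0,4),"quat",s["tool_rot"].round(4),"q6",s["qpos"][5].round(3),"F",s["ft_force"].round(1),"M",s["moment"].round(2),"w",round(s["gripper_width"],4),s["finger_force"],s["time_s"])
E
python3 -c "
from h import *
print(r.tips_ahead); plan([*rin(0,.18),.16],3.04)"
```

```text
0.022
cur units x,y,z: [ 27.3  -17.31   3.59]
after units x,y,z: [-18.26  26.68   3.59]
az units -39.19
tcp [ 0.157  -0.5009  0.2317] th 0.3038 quat [ 9.885e-01  1.513e-01 -0.000e+00 -2.000e-04] q6 -0.07 F [ 0.5 -0.1 -0.3] M [-0.    0.   -0.01] w 0.0855 0.0 0.3
```

>>> jog_arm:
  moves: [1, 0.91, -0.577, 0, 0, 0, 0, 1, 0.91, -0.577, 0, 0, 0, 0, 1, 0.91, -0.577, 0, 0, 0, 0, 1, 0.91, -0.577, 0, 0, 0, 0, 1, 0.91, -0.577, 0, 0, 0, 0, 1, 0.91, -0.577, 0, 0, 0, 0, 1, 0.91, -0.577, 0, 0, 0, 0, 1, 0.91, -0.577, 0, 0, 0, 0, 1, 0.91, -0.577, 0, 0, 0, 0, 1, 0.91, -0.577, 0, 0, 0, 0]
  squeeze: 20

```text
time_s: 1.55
tcp_pos: [0.2971, -0.3348, 0.2322]
tool_rot: [0.988, 0.152, 0.0, 0.0]
ft_force: [0.2, 0.5, -0.3]
gripper_width: 0.0853
finger_force: 0.0
```

>>> jog_arm:
  moves: [1, 0.91, -0.577, 0, 0, 0, 0, 1, 0.91, -0.577, 0, 0, 0, 0, 1, 0.91, -0.577, 0, 0, 0, 0, 1, 0.91, -0.577, 0, 0, 0, 0, 1, 0.91, -0.577, 0, 0, 0, 0, 1, 0.91, -0.577, 0, 0, 0, 0, 1, 0.91, -0.577, 0, 0, 0, 0, 1, 0.91, -0.577, 0, 0, 0, 0, 1, 0.91, -0.577, 0, 0, 0, 0, 1, 0.91, -0.577, 0, 0, 0, 0]

```text
time_s: 2.8
tcp_pos: [0.4358, -0.1701, 0.2322]
tool_rot: [0.988, 0.152, 0.0, 0.0]
ft_force: [1.3, -0.0, -0.6]
gripper_width: 0.0852
finger_force: 0.0
```

>>> jog_arm:
  moves: [1, 0.91, -0.577, 0, 0, 0, 0, 1, 0.91, -0.577, 0, 0, 0, 0, 1, 0.91, -0.577, 0, 0, 0, 0, 1, 0.91, -0.577, 0, 0, 0, 0, 1, 0.91, -0.577, 0, 0, 0, 0, 1, 0.91, -0.577, 0, 0, 0, 0, 1, 0.91, -0.577, 0, 0, 0, 0, 1, 0.91, -0.577, 0, 0, 0, 0, 1, 0.91, -0.577, 0, 0, 0, 0, 1, 0.91, -0.577, 0, 0, 0, 0]

```text
time_s: 4.05
tcp_pos: [0.5753, -0.0061, 0.2319]
tool_rot: [0.988, 0.151, -0.0, 0.0]
ft_force: [-0.1, -0.6, -0.0]
gripper_width: 0.0854
finger_force: 0.0
```

>>> jog_arm:
  moves: [1, 0, 0, 0, 0, 0, -0.98, 1, 0, 0, 0, 0, 0, -0.98, 1, 0, 0, 0, 0, 0, -0.98, 1, 0, 0, 0, 0, 0, -0.98, 1, 0, 0, 0, 0, 0, -0.98, 1, 0, 0, 0, 0, 0, -0.98, 1, 0, 0, 0, 0, 0, -0.98, 1, 0, 0, 0, 0, 0, -0.98, 1, 0, 0, 0, 0, 0, -0.98]

```text
invalid input
```

>>> jog_arm:
  moves: [1, 0, 0, 0, 0, 0, -0.98, 1, 0, 0, 0, 0, 0, -0.98, 1, 0, 0, 0, 0, 0, -0.98, 1, 0, 0, 0, 0, 0, -0.98, 1, 0, 0, 0, 0, 0, -0.98, 1, 0, 0, 0, 0, 0, -0.98, 1, 0, 0, 0, 0, 0, -0.98, 1, 0, 0, 0, 0, 0, -0.98, 1, 0, 0, 0, 0, 0, -0.98, 1, 0, 0, 0, 0, 0, -0.98]

```text
time_s: 5.3
tcp_pos: [0.5749, -0.0067, 0.2318]
tool_rot: [0.88, 0.475, -0.0, -0.0]
ft_force: [-0.3, 0.6, 0.2]
gripper_width: 0.0855
finger_force: 0.0
```

>>> jog_arm:
  moves: [1, 0, 0, 0, 0, 0, -0.98, 1, 0, 0, 0, 0, 0, -0.98, 1, 0, 0, 0, 0, 0, -0.98, 1, 0, 0, 0, 0, 0, -0.98, 1, 0, 0, 0, 0, 0, -0.98, 1, 0, 0, 0, 0, 0, -0.98, 1, 0, 0, 0, 0, 0, -0.98, 1, 0, 0, 0, 0, 0, -0.98, 1, 0, 0, 0, 0, 0, -0.98, 1, 0, 0, 0, 0, 0, -0.98]

```text
time_s: 6.55
tcp_pos: [0.5749, -0.0067, 0.2318]
tool_rot: [0.67, 0.743, -0.0, -0.0]
ft_force: [-0.3, -0.9, -0.1]
gripper_width: 0.0854
finger_force: 0.0
```

>>> jog_arm:
  moves: [1, 0, 0, 0, 0, 0, -0.98, 1, 0, 0, 0, 0, 0, -0.98, 1, 0, 0, 0, 0, 0, -0.98, 1, 0, 0, 0, 0, 0, -0.98, 1, 0, 0, 0, 0, 0, -0.98, 1, 0, 0, 0, 0, 0, -0.98, 1, 0, 0, 0, 0, 0, -0.98, 1, 0, 0, 0, 0, 0, -0.98, 1, 0, 0, 0, 0, 0, -0.98, 1, 0, 0, 0, 0, 0, -0.98]

```text
time_s: 7.8
tcp_pos: [0.5749, -0.0067, 0.2318]
tool_rot: [0.382, 0.924, -0.0, -0.0]
ft_force: [-0.3, 0.4, -0.2]
gripper_width: 0.0855
finger_force: 0.0
```

```bash
python3 -c "
from h import *
plan([*rin(0,.18),.09],3.04)
for n in ('top','scene'):
    d=r.get_image(n); c=d['frame'][150:270,230:390] if n=='top' else d['frame'][170:290,260:420]
    cv2.imwrite('pics/a_'+n+'.png',c[:,:,::-1])
a=[cv2.resize(cv2.imread('pics/a_%s.png'%n),None,fx=2.5*1,fy=2.5,interpolation=2) for n in('top','scene')]
cv2.imwrite('pics/cap1.png',np.hstack(a))"
```

```text
cur units x,y,z: [ 0.   -0.03  7.09]
after units x,y,z: [ 0.02 -0.02  7.09]
az units -9.76
tcp [ 0.5749 -0.0067  0.2318] th 2.3585 quat [ 3.816e-01  9.243e-01 -1.000e-04 -1.000e-04] q6 -0.864 F [-0.3  0.4 -0.2] M [-0.03  0.03  0.  ] w 0.0855 0.0 7.8
```

View pics/cap1.png

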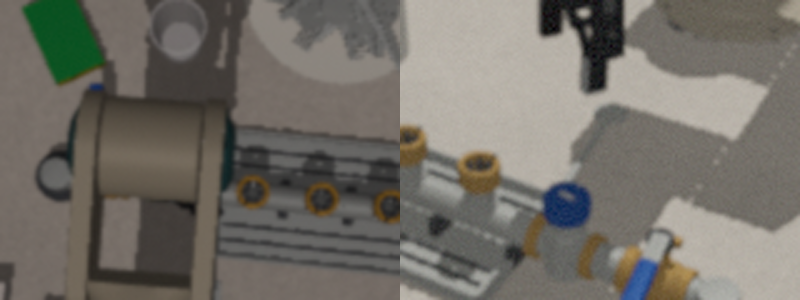

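>>> jog_arm:
  moves: [1, 0, 0, 0, 0, 0, -0.98, 1, 0, 0, 0, 0, 0, -0.98, 1, 0, 0, 0, 0, 0, -0.98, 1, 0, 0, 0, 0, 0, -0.98, 1, 0, 0, 0, 0, 0, -0.98, 1, 0, 0, 0, 0, 0, -0.98, 1, 0, 0, 0, 0, 0, -0.98, 1, 0, 0, 0, 0, 0, -0.98, 1, 0, 0, 0, 0, 0, -0.98, 1, 0, 0, 0, 0, 0, -0.98]

```text
time_s: 9.15
tcp_pos: [0.5748, -0.0069, 0.2319]
tool_rot: [0.05, 0.999, -0.0, -0.0]
ft_force: [-0.1, -0.9, 0.1]
gripper_width: 0.085
finger_force: 0.0
```

>>> jog_arm:
  moves: [1, 0, 0, 0.73, 0, 0, 0, 1, 0, 0, 0.73, 0, 0, 0, 1, 0, 0, 0.73, 0, 0, 0, 1, 0, 0, 0.73, 0, 0, 0, 1, 0, 0, 0.73, 0, 0, 0, 1, 0, 0, 0.73, 0, 0, 0, 1, 0, 0, 0.73, 0, 0, 0, 1, 0, 0, 0.73, 0, 0, 0, 1, 0, 0, 0.73, 0, 0, 0, 1, 0, 0, 0.73, 0, 0, 0]

```text
time_s: 10.4
tcp_pos: [0.5745, -0.0073, 0.085]
tool_rot: [0.051, 0.999, -0.0, 0.0]
ft_force: [-0.2, -0.0, -0.0]
gripper_width: 0.0854
finger_force: 0.0
```

>>> jog_arm:
  moves: [0, 0, 0, 0, 0, 0, 0, 0, 0, 0, 0, 0, 0, 0, 0, 0, 0, 0, 0, 0, 0, 0, 0, 0, 0, 0, 0, 0, 0, 0, 0, 0, 0, 0, 0, 0, 0, 0, 0, 0, 0, 0, 0, 0, 0, 0, 0, 0, 0, 0, 0, 0, 0, 0, 0, 0, 0, 0, 0, 0, 0, 0, 0, 0, 0, 0, 0, 0, 0, 0]

```text
time_s: 11.65
tcp_pos: [0.575, -0.0077, 0.087]
tool_rot: [0.051, 0.999, -0.0, 0.001]
ft_force: [-2.2, -3.1, 6.0]
gripper_width: 0.0423
finger_force: 20.6
```

```bash
python3 -c "
from h import *
plan([*rin(0,.18),.09],3.04)"
```

```text
cur units x,y,z: [ 0.03  0.03 -0.15]
after units x,y,z: [ 0.03  0.03 -0.15]
az units 0.0
tcp [ 0.575  -0.0077  0.087 ] th 3.0403 quat [ 5.060e-02  9.987e-01 -4.000e-04  8.000e-04] q6 -1.547 F [-2.2 -3.1  6. ] M [-0.61  0.32  0.12] w 0.0423 20.64978822134435 11.65
```

>>> jog_arm:
  moves: [0, 0, 0, 0, 0, 0, 0, 0, 0, 0, 0, 0, 0, 0, 0, 0, 0, 0.003, 0, 0, 1, 0, 0, 0, 0.003, 0, 0, 1, 0, 0, 0, 0.003, 0, 0, 1, 0, 0, 0, 0.003, 0, 0, 1, 0, 0, 0, 0.003, 0, 0, 1, 0, 0, 0, 0.003, 0, 0, 1, 0, 0, 0, 0.003, 0, 0, 1, 0, 0, 0, 0.003, 0, 0, 1]
  squeeze: 45

```text
time_s: 12.9
tcp_pos: [0.5749, -0.0078, 0.0867]
tool_rot: [0.325, 0.946, -0.0, 0.001]
ft_force: [-3.1, -3.3, 6.9]
gripper_width: 0.0414
finger_force: 44.8
```

>>> jog_arm:
  moves: [0, 0, 0, 0.003, 0, 0, 1, 0, 0, 0, 0.003, 0, 0, 1, 0, 0, 0, 0.003, 0, 0, 1, 0, 0, 0, 0.003, 0, 0, 1, 0, 0, 0, 0.003, 0, 0, 1, 0, 0, 0, 0.003, 0, 0, 1, 0, 0, 0, 0.003, 0, 0, 1, 0, 0, 0, 0.003, 0, 0, 1, 0, 0, 0, 0.003, 0, 0, 1, 0, 0, 0, 0.003, 0, 0, 1]

```text
time_s: 14.15
tcp_pos: [0.5748, -0.0079, 0.0862]
tool_rot: [0.629, 0.778, -0.0, 0.001]
ft_force: [-2.7, -4.5, 7.5]
gripper_width: 0.0412
finger_force: 44.8
```

```bash
python3 -c "
from h import *
plan([*rin(0,.18),.09],3.04)"
```

```text
cur units x,y,z: [ 0.04 -0.01 -0.19]
after units x,y,z: [ 0.02  0.04 -0.19]
az units -18.03
tcp [ 0.5748 -0.0079  0.0862] th 1.7814 quat [ 0.6289  0.7775 -0.      0.0008] q6 -0.288 F [-2.7 -4.5  7.5] M [-0.66  0.65  0.14] w 0.0412 44.80101244524121 14.15
```

>>> jog_arm:
  moves: [0, 0, 0, 0.003, 0, 0, 1, 0, 0, 0, 0.003, 0, 0, 1, 0, 0, 0, 0.003, 0, 0, 1, 0, 0, 0, 0.003, 0, 0, 1, 0, 0, 0, 0.003, 0, 0, 1, 0, 0, 0, 0.003, 0, 0, 1, 0, 0, 0, 0.003, 0, 0, 1, 0, 0, 0, 0.003, 0, 0, 1, 0, 0, 0, 0.003, 0, 0, 1, 0, 0, 0, 0.003, 0, 0, 1]

```text
time_s: 15.4
tcp_pos: [0.5748, -0.0078, 0.0856]
tool_rot: [0.857, 0.516, 0.0, 0.001]
ft_force: [-3.5, -3.2, 8.2]
gripper_width: 0.0423
finger_force: 44.8
```

```bash
python3 -c "
from h import *
plan([*rin(0,.18),.09],3.04)"
```

```text
cur units x,y,z: [ 0.03 -0.03 -0.22]
after units x,y,z: [ 0.02  0.03 -0.22]
az units -28.03
tcp [ 0.5748 -0.0078  0.0856] th 1.0832 quat [8.569e-01 5.155e-01 2.000e-04 7.000e-04] q6 0.41 F [-3.5 -3.2  8.2] M [-0.59  0.71  0.13] w 0.0423 44.83786817640066 15.4
```

>>> jog_arm:
  moves: [0, 0, 0, 0.003, 0, 0, 0.8, 0, 0, 0, 0.003, 0, 0, 0.8, 0, 0, 0, 0.003, 0, 0, 0.8, 0, 0, 0, 0.003, 0, 0, 0.8, 0, 0, 0, 0.003, 0, 0, 0.8, 0, 0, 0, 0.003, 0, 0, 0.8, 0, 0, 0, 0.003, 0, 0, 0.8, 0, 0, 0, 0.003, 0, 0, 0.8, 0, 0, 0, 0.003, 0, 0, 0.8, 0, 0, 0, 0.003, 0, 0, 0.8]

```text
time_s: 16.65
tcp_pos: [0.5748, -0.0078, 0.0852]
tool_rot: [0.966, 0.26, 0.0, 0.001]
ft_force: [-4.9, -2.9, 8.9]
gripper_width: 0.0425
finger_force: 44.9
```

```bash
python3 -c "
from h import *
plan([*rin(0,.18),.09],3.04)"
```

```text
cur units x,y,z: [ 0.01 -0.04 -0.24]
after units x,y,z: [ 0.02  0.03 -0.24]
az units -36.02
tcp [ 0.5748 -0.0078  0.0852] th 0.5252 quat [9.657e-01 2.596e-01 4.000e-04 6.000e-04] q6 0.968 F [-4.9 -2.9  8.9] M [-0.52  0.79  0.14] w 0.0425 44.9262448400259 16.65
```

>>> jog_arm:
  moves: [0, 0, 0, 0.003, 0, 0, 0.8, 0, 0, 0, 0.003, 0, 0, 0.8, 0, 0, 0, 0.003, 0, 0, 0.8, 0, 0, 0, 0.003, 0, 0, 0.8, 0, 0, 0, 0.003, 0, 0, 0.8, 0, 0, 0, 0.003, 0, 0, 0.8, 0, 0, 0, 0, 0, 0, 0.8, 0, 0, 0, 0, 0, 0, 0.8, 0, 0, 0, 0, 0, 0, 0.8, 0, 0, 0, 0, 0, 0, 0.8]

```text
time_s: 17.9
tcp_pos: [0.5759, -0.0077, 0.0849]
tool_rot: [1.0, -0.016, 0.002, 0.001]
ft_force: [2.3, -3.6, 5.5]
gripper_width: 0.0413
finger_force: 44.6
```

```bash
python3 -c "
from h import *
plan([*rin(0,.18),.09],3.04)"
```

```text
cur units x,y,z: [-0.07 -0.03 -0.26]
after units x,y,z: [ 0.07  0.03 -0.26]
az units -44.01
tcp [ 0.5759 -0.0077  0.0849] th -0.0327 quat [ 9.999e-01 -1.640e-02  2.100e-03  5.000e-04] q6 1.527 F [ 2.3 -3.6  5.5] M [-0.65 -0.27  0.37] w 0.0413 44.60563089698553 17.9
```

>>> jog_arm:
  moves: [0, 0, 0, 0, 0, 0, 0, 0, 0, 0, 0, 0, 0, 0.8, 0, 0, 0, 0, 0, 0, 0.8, 0, 0, 0, 0, 0, 0, 0.8, 0, 0, 0, 0, 0, 0, 0.8, 0, 0, 0, 0, 0, 0, 0.8, 0, 0, 0, 0, 0, 0, 0, 0, 0, 0, 0, 0, 0, 0, 0, 0, 0, 0, 0, 0, 0, 0, 0, 0, 0, 0, 0, 0]
  squeeze: 60

```text
time_s: 19.15
tcp_pos: [0.5784, -0.0089, 0.0852]
tool_rot: [0.988, -0.155, 0.006, 0.001]
ft_force: [14.8, -8.1, -1.2]
gripper_width: 0.0413
finger_force: 70.8
```

```bash
python3 -c "
from h import *
plan([*rin(0,.18),.09],3.04)"
```

```text
cur units x,y,z: [-0.21 -0.03 -0.24]
after units x,y,z: [ 0.2   0.07 -0.24]
az units -47.99
tcp [ 0.5784 -0.0089  0.0852] th -0.3106 quat [ 9.879e-01 -1.547e-01  5.900e-03  7.000e-04] q6 1.804 F [14.8 -8.1 -1.2] M [-1.4  -2.55  0.51] w 0.0413 70.8080618083477 19.15
```

>>> jog_arm:
  moves: [1, 0, 0, 0, 0, 0, 0, 1, 0, 0, 0, 0, 0, 0, 1, 0, 0, 0, 0, 0, 0, 1, 0, 0, -0.3, 0, 0, 0, 1, 0, 0, -0.5, 0, 0, 0, 1, 0, 0, -0.5, 0, 0, 0, 1, 0, 0, -0.5, 0, 0, 0, 1, 0, 0, -0.7, 0, 0, 0, 1, 0, 0, -0.8, 0, 0, 0, 1, 0, 0, 0, 0, 0, 0]
  squeeze: 20

```text
time_s: 20.4
tcp_pos: [0.5754, -0.0073, 0.1515]
tool_rot: [0.988, -0.155, 0.002, -0.0]
ft_force: [-0.6, -0.1, 0.3]
gripper_width: 0.0849
finger_force: 0.0
```

```bash
python3 -c "
from h import *
plan([*rin(0,-.085),.150],-.0996)"
```

```text
cur units x,y,z: [ 2.73 12.96  0.08]
after units x,y,z: [-0.05 13.24  0.08]
az units -3.02
tcp [ 0.5754 -0.0073  0.1515] th -0.3105 quat [ 9.880e-01 -1.546e-01  1.800e-03 -1.000e-04] q6 1.804 F [-0.6 -0.1  0.3] M [-0.02  0.   -0.01] w 0.0849 0.0 20.4
```

>>> jog_arm:
  moves: [1, 0.195, 0.926, 0, 0, 0, 0, 1, 0.195, 0.926, 0, 0, 0, 0, 1, 0.195, 0.926, 0, 0, 0, 0, 1, 0.195, 0.926, 0, 0, 0, 0, 1, 0.195, 0.926, 0, 0, 0, 0, 1, 0.195, 0.926, 0, 0, 0, 0, 1, 0.195, 0.926, 0, 0, 0, 0, 1, 0.195, 0.926, 0, 0, 0, 0, 1, 0.195, 0.926, 0, 0, 0, 0, 1, 0.195, 0.926, 0, 0, 0, 0]

```text
time_s: 21.65
tcp_pos: [0.5549, -0.1968, 0.1494]
tool_rot: [0.988, -0.155, -0.0, 0.0]
ft_force: [0.5, -0.2, 0.4]
gripper_width: 0.0852
finger_force: 0.0
```

>>> jog_arm:
  moves: [1, 0.195, 0.926, 0, 0, 0, 0, 1, 0.195, 0.926, 0, 0, 0, 0, 1, 0.195, 0.926, 0, 0, 0, 0, 1, 0.195, 0.926, 0, 0, 0, 0, 1, 0, 0, 0, 0, 0, -1, 1, 0, 0, 0, 0, 0, -1, 1, 0, 0, 0, 0, 0, -1, 1, 0, 0, 0, 0, 0, -1, 1, 0, 0, 0, 0, 0, -1, 1, 0, 0, 0, 0, 0, -1]

```text
time_s: 22.9
tcp_pos: [0.5472, -0.2715, 0.1494]
tool_rot: [0.998, 0.055, 0.0, 0.0]
ft_force: [0.0, -0.3, 0.3]
gripper_width: 0.0856
finger_force: 0.0
```

>>> jog_arm:
  moves: [1, 0, 0, 0, 0, 0, -1, 1, 0, 0, 0, 0, 0, -1, 1, 0, 0, 0, 0, 0, -1, 1, 0, 0, 0, 0, 0, -1, 1, 0, 0, 0, 0, 0, -1, 1, 0, 0, 0, 0, 0, -1, 1, 0, 0, 0, 0, 0, -1, 1, 0, 0, 0, 0, 0, -1, 1, 0, 0, 0, 0, 0, -1, 1, 0, 0, 0, 0, 0, -1]

```text
time_s: 24.15
tcp_pos: [0.5472, -0.2715, 0.1493]
tool_rot: [0.919, 0.393, -0.0, 0.0]
ft_force: [-0.5, 0.1, -0.5]
gripper_width: 0.0852
finger_force: 0.0
```

>>> jog_arm:
  moves: [1, 0, 0, 0, 0, 0, -1, 1, 0, 0, 0, 0, 0, -1, 1, 0, 0, 0, 0, 0, -1, 1, 0, 0, 0, 0, 0, -1, 1, 0, 0, 0, 0, 0, -1, 1, 0, 0, 0, 0, 0, -1, 1, 0, 0, 0, 0, 0, -1, 1, 0, 0, 0, 0, 0, -1, 1, 0, 0, 0, 0, 0, -1, 1, 0, 0, 0, 0, 0, -0.5]

```text
time_s: 25.4
tcp_pos: [0.5472, -0.2714, 0.1493]
tool_rot: [0.742, 0.671, -0.0, 0.0]
ft_force: [-0.1, -0.6, -0.1]
gripper_width: 0.0853
finger_force: 0.0
```

```bash
python3 -c "
from h import *
plan([*rin(0,-.085),.086],1.471)"
```

```text
cur units x,y,z: [0.03 0.04 3.17]
after units x,y,z: [0.03 0.04 3.17]
az units -0.0
tcp [ 0.5472 -0.2714  0.1493] th 1.4708 quat [ 0.7416  0.6709 -0.      0.    ] q6 -0.421 F [-0.1 -0.6 -0.1] M [0.01 0.03 0.06] w 0.0853 0.0 25.4
```

>>> jog_arm:
  moves: [1, 0, 0, 0.64, 0, 0, 0, 1, 0, 0, 0.64, 0, 0, 0, 1, 0, 0, 0.64, 0, 0, 0, 1, 0, 0, 0.64, 0, 0, 0, 1, 0, 0, 0.64, 0, 0, 0, 0, 0, 0, 0, 0, 0, 0, 0, 0, 0, 0, 0, 0, 0, 0, 0, 0, 0, 0, 0, 0, 0, 0, 0, 0, 0, 0, 0, 0, 0, 0, 0, 0, 0, 0]

```text
time_s: 26.65
tcp_pos: [0.5481, -0.2711, 0.0864]
tool_rot: [0.742, 0.67, 0.001, 0.001]
ft_force: [3.4, -0.1, 3.2]
gripper_width: 0.0393
finger_force: 20.8
```

>>> jog_arm:
  moves: [0, 0, 0, 0, 0, 0, 0, 0, 0, 0, 0, 0, 0, 0, 0, 0, 0, 0, 0, 0, 0, 0, 0, 0, 0, 0, 0, 0, 0, 0, 0, 0, 0, 0, 0, 0, 0, 0, 0, 0, 0, 0, 0, 0, 0, 0, 0, 0, 0, 0, 0, 0, 0, 0, 0, 0, 0, 0, 0, 0, 0, 0, 0, 0, 0, 0, 0, 0, 0, 0]

```text
time_s: 27.9
tcp_pos: [0.5481, -0.2711, 0.0864]
tool_rot: [0.742, 0.671, 0.001, 0.001]
ft_force: [5.3, -0.4, 5.6]
gripper_width: 0.0391
finger_force: 21.0
```

```bash
python3 -c "
from h import *
plan([*rin(0,-.085),.150],1.471)"
```

```text
cur units x,y,z: [ 0.02  0.   -3.18]
after units x,y,z: [ 0.02  0.   -3.18]
az units -0.02
tcp [ 0.5481 -0.2711  0.0864] th 1.4698 quat [7.419e-01 6.705e-01 5.000e-04 1.200e-03] q6 -0.419 F [ 5.3 -0.4  5.6] M [-0.14 -0.95 -0.02] w 0.0391 20.977410161867738 27.9
```

>>> jog_arm:
  moves: [1, 0, 0, 0, 0, 0, 0, 1, 0, 0, 0, 0, 0, 0, 1, 0, 0, 0, 0, 0, 0, 1, 0, 0, -0.5, 0, 0, 0, 1, 0, 0, -0.7, 0, 0, 0, 1, 0, 0, -1, 0, 0, 0, 1, 0, 0, -1, 0, 0, 0, 1, 0, 0, -1, 0, 0, 0, 1, 0, 0, -1, 0, 0, 0, 1, 0, 0, -1, 0, 0, 0]

```text
time_s: 29.15
tcp_pos: [0.5473, -0.2709, 0.2116]
tool_rot: [0.742, 0.67, 0.0, 0.001]
ft_force: [-0.3, 0.3, 0.2]
gripper_width: 0.0858
finger_force: 0.0
```

```bash
sed -i 's/^P0=.*/P0=np.array([.5567,-.1868,-.0990])/' h.py
cat >> h.py <<'E'
def jets():
    d=r.get_image("top"); out=[]
    for b in blobs(d["frame"],(3,130,70),(20,255,255),20):
        if b[1][0]<256 : out.append((b[0],onz(d,b[1],.083).round(4)))
    return out
E
python3 -c "
from h import *
print(*jets(),sep='\n')
plan([.4158,.2507,.21],1.471)"
```

```text
(np.int32(21), array([0.5296, 0.9156, 0.083 ]))
(np.int32(53), array([0.4307, 0.4556, 0.083 ]))
(np.int32(52), array([0.4236, 0.387 , 0.083 ]))
(np.int32(50), array([0.4102, 0.2482, 0.083 ]))
cur units x,y,z: [25.3  -9.22  0.25]
after units x,y,z: [25.31 -9.19  0.25]
az units -0.02
tcp [ 0.5482 -0.2714  0.215 ] th 1.4697 quat [0.7419 0.6705 0.001  0.003 ] q6 -0.419 F [ 0.3 -0.7  2.4] M [ 0.04 -0.01 -0.01] w 0.0853 0.0 29.2
```

```bash
python3 -c "
from h import *
d=r.get_image('top'); im=d['frame']
a=cv2.imread('pics/top0.png')[245:295,130:240]; b=im[245:295,130:240,::-1]
cv2.imwrite('pics/st.png',cv2.resize(np.vstack([a,b]),None,fx=6,fy=6,interpolation=cv2.INTER_NEAREST))
for lo,hi in(((3,150,90),(13,255,255)),((3,130,70),(20,255,255))):
  for q in (im,cv2.imread('pics/top0.png')[:,:,::-1].copy()): print([b for b in blobs(q,lo,hi) if b[1][0]<256])
for p in([.4158,.2507],[.4102,.2482]): print(proj(d,[*p,.083]))"
```

```text
[(np.int32(39), array([148.23, 269.31]), array([145, 266,   8,   7], dtype=int32)), (np.int32(36), array([170.86, 271.61]), array([168, 269,   7,   6], dtype=int32)), (np.int32(39), array([215.92, 276.38]), array([213, 273,   7,   7], dtype=int32))]
[(np.int32(40), array([147.8, 267. ]), array([145, 264,   7,   7], dtype=int32)), (np.int32(38), array([170.  , 269.34]), array([167, 266,   7,   7], dtype=int32)), (np.int32(40), array([215.4 , 274.18]), array([212, 271,   8,   7], dtype=int32))]
[(np.int32(14), array([  0.71, 224.93]), array([  0, 221,   3,  10], dtype=int32)), (np.int32(50), array([148.78, 269.1 ]), array([145, 266,   9,   7], dtype=int32)), (np.int32(53), array([171.28, 271.32]), array([167, 268,  10,   8], dtype=int32)), (np.int32(50), array([216.34, 275.98]), array([212, 273,   9,   7], dtype=int32))]
[(np.int32(52), array([148.33, 266.71]), array([144, 263,  10,   8], dtype=int32)), (np.int32(52), array([170.81, 269.13]), array([167, 266,   9,   7], dtype=int32)), (np.int32(46), array([215.59, 273.87]), array([212, 270,   8,   8], dtype=int32))]
[215.54046407 274.15589226]
[216.32722283 275.98785559]
```

View pics/st.png

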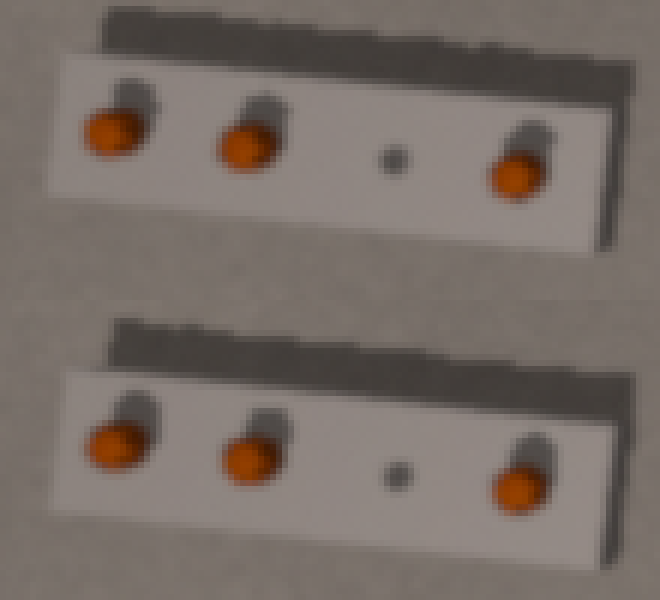

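>>> jog_arm:
  moves: [0.7, 1, -0.36, 0, 0, 0, 0, 0.7, 1, -0.36, 0, 0, 0, 0, 0.7, 1, -0.36, 0, 0, 0, 0, 0.7, 1, -0.36, 0, 0, 0, 0, 0.7, 1, -0.36, 0, 0, 0, 0, 0.7, 1, -0.36, 0, 0, 0, 0, 0.7, 1, -0.36, 0, 0, 0, 0, 0.7, 1, -0.36, 0, 0, 0, 0, 0.7, 1, -0.36, 0, 0, 0, 0, 0.7, 1, -0.36, 0, 0, 0, 0]

```text
time_s: 30.5
tcp_pos: [0.4954, -0.0632, 0.2094]
tool_rot: [0.742, 0.671, 0.0, 0.0]
ft_force: [0.1, -0.8, -0.2]
gripper_width: 0.0598
finger_force: 0.0
```

```bash
python3 -c "
from h import *
for i in range(3): print(*jets(),sep='\n')
d=r.get_image('top'); s=r.get_image('scene')
print([ (b[0],onz(s,b[1],.072).round(4)) for b in blobs(s['frame'],(3,130,70),(20,255,255),20) if 400<b[1][0]<580 and 230<b[1][1]<300])
# empty hole & corners of stand top plate
im=d['frame']; g=cv2.cvtColor(im,cv2.COLOR_RGB2GRAY); m=((g>130)*255).astype('uint8'); print(np.percentile(g[250:290,140:230],[5,50,90]))
m=cv2.inRange(g,115,255); n,l,st,c=cv2.connectedComponentsWithStats(m[230:310,120:250]); 
for i in range(1,n):
  if st[i,4]>1000:
    k=max(cv2.findContours((l==i).astype('uint8'),0,2)[0],key=len); rc=cv2.minAreaRect(k); bx=cv2.boxPoints(rc)+[120,230]; print(st[i],[onz(d,q,.05)[:2].round(4).tolist() for q in bx])
plan([.41,.248,.215],1.471)"
```

```text
(np.int32(50), array([0.4302, 0.4562, 0.083 ]))
(np.int32(51), array([0.4235, 0.3872, 0.083 ]))
(np.int32(48), array([0.4099, 0.2486, 0.083 ]))
(np.int32(20), array([0.5495, 0.9164, 0.083 ]))
(np.int32(49), array([0.4302, 0.4564, 0.083 ]))
(np.int32(50), array([0.4235, 0.3874, 0.083 ]))
(np.int32(48), array([0.4099, 0.2486, 0.083 ]))
(np.int32(50), array([0.4302, 0.4562, 0.083 ]))
(np.int32(51), array([0.4235, 0.3872, 0.083 ]))
(np.int32(48), array([0.4099, 0.2486, 0.083 ]))
[(np.int32(92), array([0.414 , 0.2499, 0.072 ])), (np.int32(111), array([0.4287, 0.3885, 0.072 ])), (np.int32(123), array([0.4352, 0.458 , 0.072 ]))]
[ 61. 116. 134.]
[  17   26   95   35 1893] [[0.3929, 0.5062], [0.4709, 0.4992], [0.4402, 0.2081], [0.3623, 0.2157]]
cur units x,y,z: [15.12 -5.85 -0.28]
after units x,y,z: [15.13 -5.83 -0.28]
az units -0.02
tcp [ 0.4959 -0.0647  0.2094] th 1.4698 quat [ 7.419e-01  6.705e-01 -1.000e-04  2.000e-04] q6 -0.102 F [ 0.1 -0.1 -0. ] M [ 0.03 -0.05 -0.01] w 0.0599 0.0 30.75
```

>>> jog_arm:
  moves: [0.7, 0.958, -0.371, 0, 0, 0, 0, 0.7, 0.958, -0.371, 0, 0, 0, 0, 0.7, 0.958, -0.371, 0, 0, 0, 0, 0.7, 0.958, -0.371, 0, 0, 0, 0, 0.7, 0.958, -0.371, 0, 0, 0, 0, 0.7, 0.958, -0.371, 0, 0, 0, 0, 0.7, 0.958, -0.371, 0, 0, 0, 0, 0.7, 0.958, -0.371, 0, 0, 0, 0, 0.7, 0.958, -0.371, 0, 0, 0, 0, 0.7, 0.958, -0.371, 0, 0, 0, 0]

```text
time_s: 32.0
tcp_pos: [0.4408, 0.1345, 0.2093]
tool_rot: [0.742, 0.67, -0.0, -0.0]
ft_force: [-0.1, -1.0, -0.8]
gripper_width: 0.0597
finger_force: 0.0
```

>>> jog_arm:
  moves: [0.7, 0.958, -0.371, 0, 0, 0, 0, 0.7, 0.958, -0.371, 0, 0, 0, 0, 0.7, 0.958, -0.371, 0, 0, 0, 0, 0.7, 0.958, -0.371, 0, 0, 0, 0, 0.7, 0.958, -0.371, 0, 0, 0, 0, 0.7, 0.958, -0.371, 0, 0, 0, 0, 0.7, 0, 0, 1, 0, 0, 0, 0.7, 0, 0, 1, 0, 0, 0, 0.7, 0, 0, 0, 0, 0, 0, 0.7, 0, 0, 0, 0, 0, 0]

```text
time_s: 33.25
tcp_pos: [0.4088, 0.2526, 0.1702]
tool_rot: [0.742, 0.67, 0.001, 0.0]
ft_force: [0.7, 1.4, 0.1]
gripper_width: 0.0601
finger_force: 0.0
```

```bash
python3 -c "
from h import *
plan([.4085,.2522,.080],1.471)
s=r.get_image('scene'); c=s['frame'][180:300,390:590]
cv2.imwrite('pics/j1.png',cv2.resize(c[:,:,::-1],None,fx=4,fy=4,interpolation=2))
print([ (b[0],b[1],onz(s,b[1],.072).round(4)) for b in blobs(s['frame'],(3,130,70),(20,255,255),20) if 400<b[1][0]<580 and 230<b[1][1]<300])
"
```

```text
cur units x,y,z: [-0.02 -0.01  4.51]
after units x,y,z: [-0.02 -0.01  4.51]
az units -0.02
tcp [0.4088 0.2526 0.1702] th 1.4696 quat [7.420e-01 6.704e-01 5.000e-04 1.000e-04] q6 0.578 F [0.7 1.4 0.1] M [ 0.03  0.02 -0.05] w 0.0601 0.0 33.25
[(np.int32(92), array([450.95, 244.39]), array([0.414 , 0.2499, 0.072 ])), (np.int32(112), array([510.96, 263.77]), array([0.4284, 0.3885, 0.072 ])), (np.int32(125), array([543.5 , 274.22]), array([0.4355, 0.4581, 0.072 ]))]
```

View pics/j1.png

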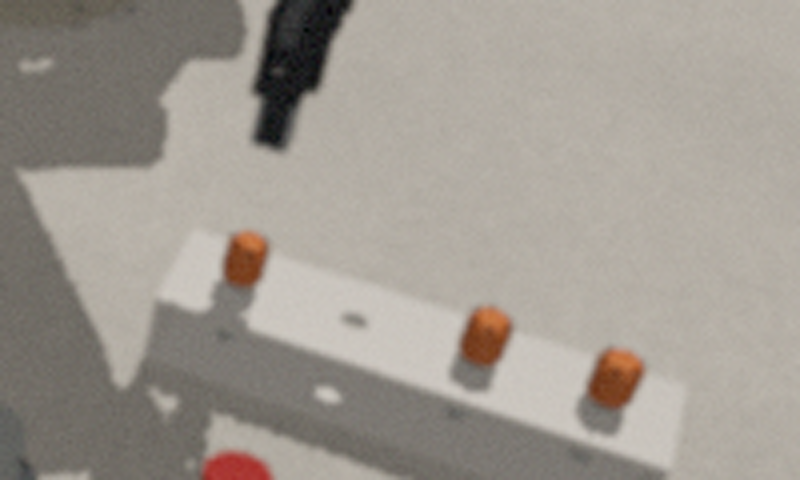

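>>> jog_arm:
  moves: [0.7, -0.08, 0.04, 0.75, 0, 0, 0, 0.7, 0, 0, 0.75, 0, 0, 0, 0.7, 0, 0, 0.75, 0, 0, 0, 0.7, 0, 0, 0.75, 0, 0, 0, 0.7, 0, 0, 0.75, 0, 0, 0, 0.7, 0, 0, 0.76, 0, 0, 0, 0.7, 0, 0, 0, 0, 0, 0, 0, 0, 0, 0, 0, 0, 0, 0, 0, 0, 0, 0, 0, 0, 0, 0, 0, 0, 0, 0, 0]
  squeeze: 40

```text
time_s: 34.55
tcp_pos: [0.4101, 0.2512, 0.0809]
tool_rot: [0.742, 0.67, 0.001, 0.0]
ft_force: [-1.3, 0.4, 6.6]
gripper_width: 0.016
finger_force: 47.0
```

>>> jog_arm:
  moves: [0, 0, 0, 0, 0, 0, 0, 0, 0, 0, 0, 0, 0, 0, 0, 0, 0, 0, 0, 0, 0, 0, 0, 0, 0, 0, 0, 0, 0, 0, 0, 0, 0, 0, 0, 0, 0, 0, 0, 0, 0, 0, 0, 0, 0, 0, 0, 0, 0, 0, 0, 0, 0, 0, 0, 0, 0, 0, 0, 0, 0, 0, 0, 0, 0, 0, 0, 0, 0, 0]

```text
time_s: 35.8
tcp_pos: [0.4101, 0.2512, 0.0809]
tool_rot: [0.742, 0.671, 0.001, 0.0]
ft_force: [-1.9, -0.6, 6.3]
gripper_width: 0.0156
finger_force: 47.0
```

```bash
python3 -c "
from h import *
plan([.4085,.2522,.22],1.471)"
```

```text
cur units x,y,z: [ 0.04 -0.08 -6.96]
after units x,y,z: [ 0.04 -0.08 -6.96]
az units -0.02
tcp [0.4101 0.2512 0.0809] th 1.4698 quat [7.419e-01 6.705e-01 1.400e-03 3.000e-04] q6 0.574 F [-1.9 -0.6  6.3] M [-0.06  0.23 -0.01] w 0.0156 46.95973118261463 35.8
```

```bash
python3 -c "
from h import *
s=r.get_image('scene'); c=s['frame'][180:300,390:590]
cv2.imwrite('pics/j2.png',cv2.resize(c[:,:,::-1],None,fx=4,fy=4,interpolation=2))
print([ (b[0],b[1],onz(s,b[1],.072).round(4)) for b in blobs(s['frame'],(3,130,70),(20,255,255),20) if 400<b[1][0]<580 and 230<b[1][1]<300])
"
```

```text
[(np.int32(42), array([450.29, 247.43]), array([0.4261, 0.2505, 0.072 ])), (np.int32(112), array([510.98, 263.85]), array([0.4287, 0.3886, 0.072 ])), (np.int32(124), array([543.47, 274.26]), array([0.4356, 0.458 , 0.072 ]))]
```

View pics/j2.png

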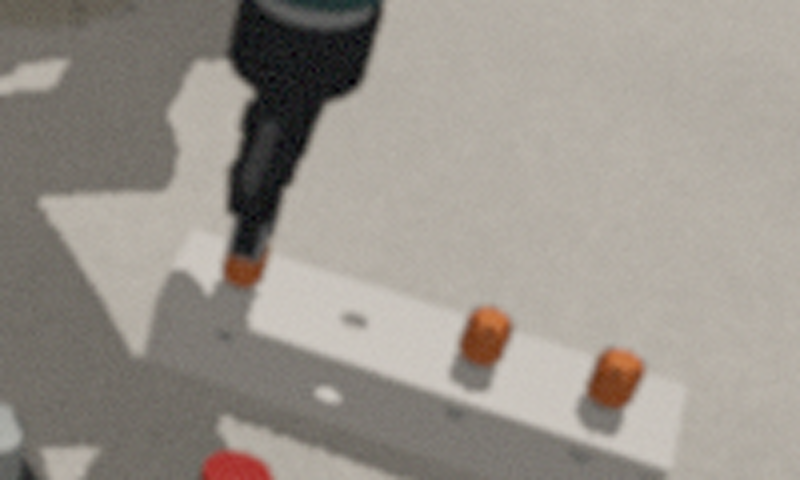

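```bash
python3 -c "
from h import *
s=r.get_image('scene')
for z in(.058,.066,.074,.082,.09): print(z,proj(s,[.41,.251,z]).round(1),proj(s,[.421,.250,z]).round(1))
for z in (.058,.086):print(proj(s,[.429,.391,z]).round(1))
print([ (b[0],b[1],b[2]) for b in blobs(s['frame'],(3,130,70),(20,255,255),20) if 400<b[1][0]<580 and 230<b[1][1]<300])
"
```

```text
0.058 [450.6 247.9] [449.3 250.5]
0.066 [451.2 245.4] [450. 248.]
0.074 [451.9 242.9] [450.6 245.5]
0.082 [452.5 240.3] [451.3 242.9]
0.09 [453.2 237.8] [452.  240.3]
[510.3 268.7]
[513.8 259.7]
[(np.int32(41), array([450.1 , 247.44]), array([447, 244,   8,   7], dtype=int32)), (np.int32(112), array([510.98, 263.85]), array([506, 258,  11,  13], dtype=int32)), (np.int32(121), array([543.42, 274.15]), array([538, 268,  12,  14], dtype=int32))]
```

>>> jog_arm:
  moves: [0.6, 0, 0, 0, 0, 0, 0, 0.6, 0, 0, 0, 0, 0, 0, 0.6, 0, 0, 0, 0, 0, 0, 0.6, 0, 0, 0, 0, 0, 0, 0.6, 0, 0, 0.1, 0, 0, 0, 0.6, 0, 0, 0.1, 0, 0, 0, 0.6, 0, 0, 0.1, 0, 0, 0, 0.6, 0, 0, 0.1, 0, 0, 0, 0.6, 0, 0, 0.1, 0, 0, 0, 0.6, 0, 0, 0, 0, 0, 0]

```text
time_s: 37.2
tcp_pos: [0.4092, 0.2506, 0.0689]
tool_rot: [0.742, 0.67, -0.0, 0.0]
ft_force: [-0.2, 0.1, -0.6]
gripper_width: 0.0515
finger_force: 0.0
```

```bash
python3 -c "
from h import *
plan([.4095,.251,.062],1.471)
s=r.get_image('scene'); c=s['frame'][180:300,390:590]
cv2.imwrite('pics/j3.png',cv2.resize(c[:,:,::-1],None,fx=4,fy=4,interpolation=2))
print([ (b[0],b[1],onz(s,b[1],.072).round(4)) for b in blobs(s['frame'],(3,130,70),(20,255,255),20) if 400<b[1][0]<580 and 230<b[1][1]<300])
"
```

```text
cur units x,y,z: [0.02 0.01 0.34]
after units x,y,z: [0.02 0.01 0.34]
az units -0.02
tcp [0.4092 0.2506 0.0689] th 1.4697 quat [ 7.419e-01  6.705e-01 -2.000e-04  0.000e+00] q6 0.574 F [-0.2  0.1 -0.6] M [ 0.03 -0.01 -0.01] w 0.0515 0.0 37.2
[(np.int32(112), array([510.98, 263.85]), array([0.4287, 0.3886, 0.072 ])), (np.int32(124), array([543.44, 274.24]), array([0.4356, 0.4579, 0.072 ]))]
```

View pics/j3.png

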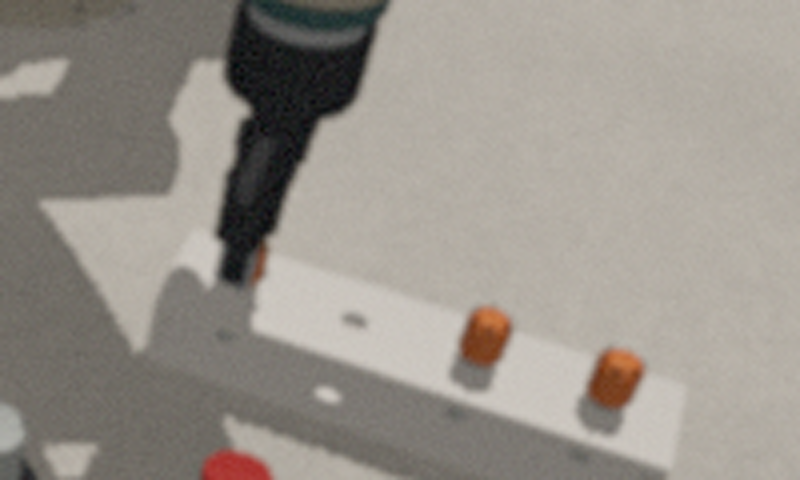

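>>> jog_arm:
  moves: [0.6, 0, 0, 0.2, 0, 0, 0, 0.6, 0, 0, 0.15, 0, 0, 0, 0, 0, 0, 0, 0, 0, 0, 0, 0, 0, 0, 0, 0, 0, 0, 0, 0, 0, 0, 0, 0, 0, 0, 0, 0, 0, 0, 0, 0, 0, 0, 0, 0, 0, 0, 0, 0, 0, 0, 0, 0, 0, 0, 0, 0, 0, 0, 0, 0, 0, 0, 0, 0, 0, 0, 0]

```text
time_s: 38.5
tcp_pos: [0.4094, 0.2507, 0.0622]
tool_rot: [0.742, 0.67, 0.0, 0.0]
ft_force: [0.3, 0.8, 1.0]
gripper_width: 0.0247
finger_force: 39.3
```

```bash
python3 -c "
from h import *
plan([.4095,.251,.062],1.471)
"
```

```text
cur units x,y,z: [0.01 0.01 0.01]
after units x,y,z: [0.01 0.01 0.01]
az units -0.02
tcp [0.4094 0.2507 0.0622] th 1.4697 quat [7.419e-01 6.705e-01 1.000e-04 1.000e-04] q6 0.574 F [0.3 0.8 1. ] M [ 0.03 -0.15  0.  ] w 0.0247 39.27371084690094 38.5
```

>>> jog_arm:
  moves: [0, 0, 0, -0.9, 0, 0, 0, 0, 0, 0, -1, 0, 0, 0, 0, 0, 0, -1, 0, 0, 0, 0, 0, 0, -1, 0, 0, 0, 0, 0, 0, -1, 0, 0, 0, 0, 0, 0, -1, 0, 0, 0, 0, 0, 0, -1, 0, 0, 0, 0, 0, 0, 0, 0, 0, 0, 0, 0, 0, 0, 0, 0, 0, 0, 0, 0, 0, 0, 0, 0]

```text
time_s: 39.75
tcp_pos: [0.4088, 0.2505, 0.1988]
tool_rot: [0.742, 0.67, -0.001, -0.0]
ft_force: [-0.6, -0.4, -0.8]
gripper_width: 0.0245
finger_force: 39.3
```

>>> jog_arm:
  moves: [0, -0.84, 0.476, 0, 0, 0, 0, 0, -0.84, 0.476, 0, 0, 0, 0, 0, -0.84, 0.476, 0, 0, 0, 0, 0, -0.84, 0.476, 0, 0, 0, 0, 0, -0.84, 0.476, 0, 0, 0, 0, 0, -0.84, 0.476, 0, 0, 0, 0, 0, -0.84, 0.476, 0, 0, 0, 0, 0, -0.84, 0.476, 0, 0, 0, 0, 0, -0.84, 0.476, 0, 0, 0, 0, 0, -0.84, 0.476, 0, 0, 0, 0]

```text
time_s: 41.0
tcp_pos: [0.4871, 0.0732, 0.1994]
tool_rot: [0.742, 0.671, -0.0, -0.0]
ft_force: [0.4, -0.4, -2.4]
gripper_width: 0.0246
finger_force: 39.4
```

>>> jog_arm:
  moves: [0, -0.84, 0.476, 0, 0, 0, 0, 0, -0.84, 0.476, 0, 0, 0, 0, 0, -0.84, 0.476, 0, 0, 0, 0, 0, -0.84, 0.476, 0, 0, 0, 0, 0, -0.84, 0.476, 0, 0, 0, 0, 0, -0.84, 0.476, 0, 0, 0, 0, 0, -0.84, 0.476, 0, 0, 0, 0, 0, -0.84, 0.476, 0, 0, 0, 0, 0, -0.84, 0.476, 0, 0, 0, 0, 0, -0.84, 0.476, 0, 0, 0, 0]

```text
time_s: 42.25
tcp_pos: [0.5653, -0.104, 0.2001]
tool_rot: [0.742, 0.67, -0.0, 0.0]
ft_force: [0.2, 0.4, -2.1]
gripper_width: 0.0249
finger_force: 39.4
```

```bash
python3 -c "
from h import *
plan([*rin(0,.085),.166],1.471)
s=r.get_image('scene'); c=s['frame'][150:270,230:390]
cv2.imwrite('pics/i1.png',cv2.resize(c[:,:,::-1],None,fx=5,fy=5,interpolation=2))
print(*jets())
"
```

```text
cur units x,y,z: [ 0.09 -0.02  1.71]
after units x,y,z: [ 0.09 -0.02  1.71]
az units -0.02
tcp [ 0.5653 -0.104   0.2001] th 1.4697 quat [ 0.7419  0.6705 -0.      0.    ] q6 -0.145 F [ 0.2  0.4 -2.1] M [-0.    0.02  0.  ] w 0.0249 39.36029076576233 42.25
(np.int32(49), array([0.4302, 0.4564, 0.083 ])) (np.int32(52), array([0.4236, 0.387 , 0.083 ]))
```

View pics/i1.png

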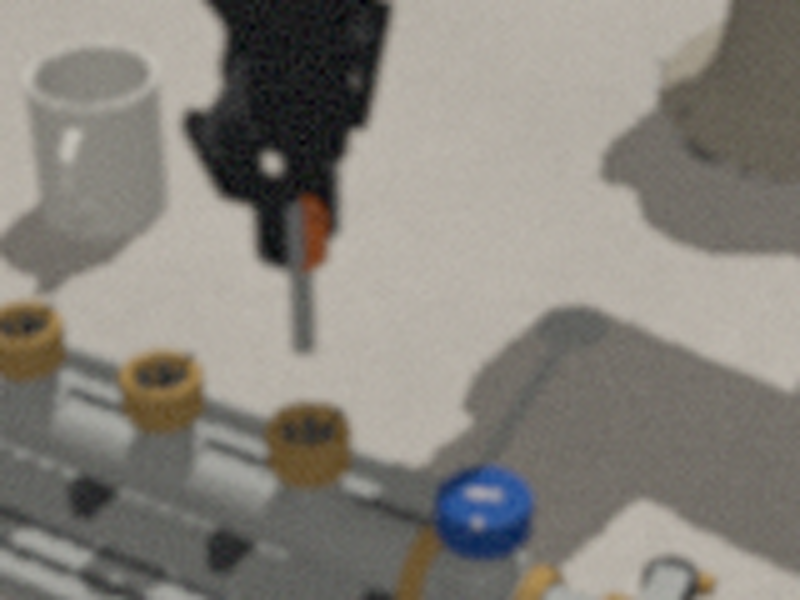

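```bash
python3 -c "
from h import *
s=r.get_image('scene')
print(proj(s,[.5653,-.104,.144]).round(2),proj(s,[.5653,-.104,.158]).round(2),proj(s,[*rin(0,.085),.1]).round(2))
g=cv2.cvtColor(s['frame'],cv2.COLOR_RGB2GRAY)
print(g[208:224:2,283:300])
print(blobs(s['frame'],(10,80,50),(24,255,255),50)[:6])
h=cv2.inRange(g[228:240,283:301],0,70); print(g[228:242,283:302])
"
```

```text
[290.51 219.3 ] [290.3 214.4] [291.86 234.3 ]
[[180 177 176 163 135  97  96 100 124 164 177 179 178 180 177 177 174]
 [176 178 178 164 133 108  94  98 124 166 174 180 179 179 178 177 179]
 [176 176 179 168 139 108  95  94 123 160 175 176 181 180 174 179 179]
 [179 177 178 169 137 104  93  95 117 159 173 180 176 178 173 174 180]
 [179 177 178 171 145 106  97 100 120 157 176 179 180 177 180 180 177]
 [177 177 176 171 145 111  97  98 113 152 171 180 179 177 179 175 176]
 [175 177 179 178 165 143 128 131 143 159 173 176 177 176 178 177 174]
 [175 175 176 177 179 176 175 176 175 177 176 180 174 179 178 175 178]]
[(np.int32(23720), array([63.6 , 89.12]), array([  0,   0, 155, 219], dtype=int32)), (np.int32(50), array([165.92,   3.42]), array([161,   0,  13,  10], dtype=int32)), (np.int32(8501), array([220.93,  50.84]), array([164,   0, 146, 113], dtype=int32)), (np.int32(53), array([320.51,  15.98]), array([319,   0,   3,  34], dtype=int32)), (np.int32(112), array([340.89,   3.99]), array([333,   0,  19,  12], dtype=int32)), (np.int32(225), array([634.9 ,  21.61]), array([626,   0,  14,  4
[... 453 characters left out ...]
  76  71  67  75  82  87  78  78 103 140 165
  176]
 [112  93  81  73  67  69  74  68  54  60  67  71  66  69  75  92 124 161
  175]
 [ 88  88  79  58  64  62  64  64  49  45  52  60  56  55  73  85 119 151
  169]
 [ 88  83  71  64  51  53  68  65  55  51  57  47  48  58  73  82 108 146
  171]
 [ 85  87  74  73  58  57  57  62  53  47  53  57  52  68  79  87 104 145
  169]
 [ 96  86  85  80  71  65  68  68  60  59  67  67  76  79  81  78 106 143
  165]
 [112  86  84  80  72  81  82  76  77  71  77  79  82  84  82  84  98 136
  159]
 [110  87  84  81  85  83  82  76  87  85  89  82  87  84  82  81  89 113
  135]
 [ 98  83  79  84  84  87  85  84  84  86  86  82  84  83  80  84  84  94
  106]]
```

>>> jog_arm:
  moves: [0, 0.11, -0.02, 0, 0, 0, 0, 0, 0, 0, 0.5, 0, 0, 0, 0, 0, 0, 0.5, 0, 0, 0, 0, 0, 0, 0.5, 0, 0, 0, 0, 0, 0, 0.5, 0, 0, 0, 0, 0, 0, 0.2, 0, 0, 0, 0, 0, 0, 0.2, 0, 0, 0, 0, 0, 0, 0.2, 0, 0, 0, 0, 0, 0, 0.2, 0, 0, 0, 0, 0, 0, 0.2, 0, 0, 0]

```text
time_s: 43.65
tcp_pos: [0.5647, -0.1009, 0.1402]
tool_rot: [0.742, 0.67, -0.0, 0.0]
ft_force: [0.3, -1.5, -0.7]
gripper_width: 0.0243
finger_force: 39.5
```

```bash
python3 -c "
from h import *
plan([*rin(0,.085),.108],1.471)
"
```

```text
cur units x,y,z: [-0.07  0.02  1.61]
after units x,y,z: [-0.07  0.02  1.61]
az units -0.02
tcp [ 0.5647 -0.1009  0.1402] th 1.4695 quat [ 7.420e-01  6.704e-01 -0.000e+00  4.000e-04] q6 -0.14 F [ 0.3 -1.5 -0.7] M [-0.39  0.01 -0.02] w 0.0243 39.46430504322052 43.65
```

>>> jog_arm:
  moves: [0, -0.05, 0.02, 0.1, 0, 0, 0, 0, 0, 0, 0.18, 0, 0, 0, 0, 0, 0, 0.18, 0, 0, 0, 0, 0, 0, 0.18, 0, 0, 0, 0, 0, 0, 0.18, 0, 0, 0, 0, 0, 0, 0.18, 0, 0, 0, 0, 0, 0, 0.18, 0, 0, 0, 0, 0, 0, 0.18, 0, 0, 0, 0, 0, 0, 0.18, 0, 0, 0, 0, 0, 0, 0.1, 0, 0, 0]

```text
time_s: 44.9
tcp_pos: [0.5651, -0.1017, 0.1081]
tool_rot: [0.742, 0.67, 0.0, 0.0]
ft_force: [-4.2, -0.9, 9.3]
gripper_width: 0.0243
finger_force: 40.3
```

```bash
python3 -c "
from h import *
plan([*rin(0,.085),.108],1.471)
"
```

```text
cur units x,y,z: [-0.02  0.    0.  ]
after units x,y,z: [-0.02  0.    0.  ]
az units -0.02
tcp [ 0.5651 -0.1017  0.1081] th 1.4696 quat [7.420e-01 6.705e-01 1.000e-04 3.000e-04] q6 -0.141 F [-4.2 -0.9  9.3] M [-0.06  0.73 -0.02] w 0.0243 40.30806362628937 44.9
```

>>> jog_arm:
  moves: [0, 0, 0, 0.1, 0, 0, 0, 0, 0, 0, 0, 0, 0, 0, 0.9, 0, 0, 0, 0, 0, 0, 0.9, 0, 0, 0, 0, 0, 0, 0.9, 0, 0, 0, 0, 0, 0, 0.9, 0, 0, 0, 0, 0, 0, 0.9, 0, 0, 0.4, 0, 0, 0, 0.9, 0, 0, 0.4, 0, 0, 0, 0.9, 0, 0, 0.4, 0, 0, 0, 0.9, 0, 0, 0.2, 0, 0, 0]

```text
time_s: 46.15
tcp_pos: [0.5646, -0.1015, 0.0763]
tool_rot: [0.742, 0.67, -0.0, -0.0]
ft_force: [-0.4, -0.6, 0.4]
gripper_width: 0.0767
finger_force: 0.0
```

```bash
python3 -c "
from h import *
plan([*rin(0,.085),.077],1.471)
s=r.get_image('scene'); c=s['frame'][150:270,230:390]
cv2.imwrite('pics/n1.png',cv2.resize(c[:,:,::-1],None,fx=5,fy=5,interpolation=2))
"
```

```text
cur units x,y,z: [-0.03  0.03 -0.03]
after units x,y,z: [-0.03  0.03 -0.03]
az units -0.02
tcp [ 0.5646 -0.1015  0.0763] th 1.4697 quat [ 7.419e-01  6.705e-01 -4.000e-04 -5.000e-04] q6 -0.141 F [-0.4 -0.6  0.4] M [-0.05  0.   -0.01] w 0.0767 0.0 46.15
```

View pics/n1.png

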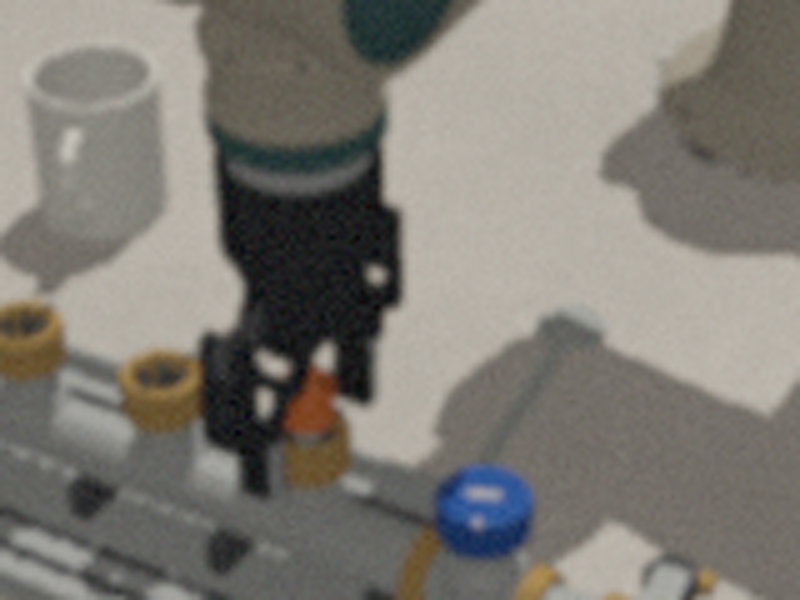

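>>> jog_arm:
  moves: [0, -0.03, 0.03, 0, 0, 0, 0, 0, 0, 0, 0, 0, 0, 0, 0, 0, 0, 0, 0, 0, 0, 0, 0, 0, 0, 0, 0, 0, 0, 0, 0, 0, 0, 0, 0, 0, 0, 0, 0, 0, 0, 1, 0, 0, 0, 0, 0, 0, 1, 0, 0, 0, 0, 0, 0, 1, 0, 0, 0, 0, 0, 0, 1, 0, 0, 0, 0, 0, 0, 1]
  squeeze: 110

```text
time_s: 47.45
tcp_pos: [0.5652, -0.1024, 0.0785]
tool_rot: [0.848, 0.531, -0.0, -0.0]
ft_force: [-4.9, -0.3, 5.5]
gripper_width: 0.0369
finger_force: 110.2
```

>>> jog_arm:
  moves: [0, 0, 0, 0, 0, 0, 1, 0, 0, 0, 0, 0, 0, 1, 0, 0, 0, 0, 0, 0, 1, 0, 0, 0, 0, 0, 0, 1, 0, 0, 0, 0, 0, 0, 1, 0, 0, 0, 0, 0, 0, 1, 0, 0, 0, 0, 0, 0, 1, 0, 0, 0, 0, 0, 0, 1, 0, 0, 0, 0, 0, 0, 1, 0, 0, 0, 0, 0, 0, 1]

```text
time_s: 48.7
tcp_pos: [0.5652, -0.1023, 0.0785]
tool_rot: [0.978, 0.209, -0.0, 0.0]
ft_force: [-5.5, 0.9, 6.0]
gripper_width: 0.0365
finger_force: 110.1
```

```bash
python3 -c "
from h import *
plan([*rin(0,.085),.077],1.471)
"
```

```text
cur units x,y,z: [-0.   -0.01  0.08]
after units x,y,z: [ 0.   -0.01  0.08]
az units -15.05
tcp [ 0.5652 -0.1023  0.0785] th 0.4205 quat [ 9.780e-01  2.087e-01 -2.000e-04  1.000e-04] q6 0.907 F [-5.5  0.9  6. ] M [0.19 0.92 0.22] w 0.0365 110.14449588954449 48.7
```

>>> jog_arm:
  moves: [0, 0, 0, 0, 0, 0, 1, 0, 0, 0, 0, 0, 0, 1, 0, 0, 0, 0, 0, 0, 1, 0, 0, 0, 0, 0, 0, 1, 0, 0, 0, 0, 0, 0, 1, 0, 0, 0, 0, 0, 0, 1, 0, 0, 0, 0, 0, 0, 1, 0, 0, 0, 0, 0, 0, 1, 0, 0, 0, 0, 0, 0, 0, 0, 0, 0, 0, 0, 0, 0]

```text
time_s: 49.95
tcp_pos: [0.569, -0.1029, 0.0787]
tool_rot: [0.998, -0.068, 0.005, 0.001]
ft_force: [17.6, -2.7, -6.1]
gripper_width: 0.0369
finger_force: 111.6
```

```bash
python3 -c "
from h import *
plan([*rin(0,.085),.077],1.471)
"
```

```text
cur units x,y,z: [-0.2  -0.01  0.09]
after units x,y,z: [ 0.01 -0.2   0.09]
az units -23.02
tcp [ 0.569  -0.1029  0.0787] th -0.1362 quat [ 9.977e-01 -6.810e-02  5.200e-03  7.000e-04] q6 1.464 F [17.6 -2.7 -6.1] M [-0.65 -2.67 -0.28] w 0.0369 111.63717225193977 49.95
```

>>> jog_arm:
  moves: [0.9, 0, 0, 0, 0, 0, 0, 0.9, 0, 0, 0, 0, 0, 0, 0.9, 0, 0, 0, 0, 0, 0, 0.9, 0, 0, 0, 0, 0, -1, 0.9, 0, 0, 0, 0, 0, -1, 0.9, 0, 0, 0, 0, 0, -1, 0.9, 0, 0, 0, 0, 0, -1, 0.9, 0, 0, 0, 0, 0, -1, 0.9, 0, 0, 0, 0, 0, -1, 0.9, 0, 0, 0, 0, 0, -1]

```text
time_s: 51.2
tcp_pos: [0.5654, -0.1023, 0.0775]
tool_rot: [0.984, 0.177, -0.0, 0.0]
ft_force: [0.4, 0.6, 0.5]
gripper_width: 0.0767
finger_force: 0.0
```

>>> jog_arm:
  moves: [0.9, 0, 0, 0, 0, 0, -1, 0.9, 0, 0, 0, 0, 0, -1, 0.9, 0, 0, 0, 0, 0, 0, 0, 0, 0, 0, 0, 0, 0, 0, 0, 0, 0, 0, 0, 0, 0, 0, 0, 0, 0, 0, 0, 0, 0, 0, 0, 0, 0, 0, 0, 0, 0, 0, 0, 0, 0, 0, 0, 0, 0, 0, 0, 1, 0, 0, 0, 0, 0, 0, 1]

```text
time_s: 52.45
tcp_pos: [0.5675, -0.1015, 0.0781]
tool_rot: [0.985, 0.175, 0.003, 0.0]
ft_force: [5.0, 1.7, -0.8]
gripper_width: 0.0365
finger_force: 112.1
```

```bash
python3 -c "
from h import *
plan([*rin(0,.085),.077],1.471)
"
```

```text
cur units x,y,z: [-0.12 -0.01  0.06]
after units x,y,z: [-0.05 -0.11  0.06]
az units -16.03
tcp [ 0.5675 -0.1015  0.0781] th 0.3517 quat [9.846e-01 1.749e-01 3.000e-03 1.000e-04] q6 0.977 F [ 5.   1.7 -0.8] M [ 0.37 -1.11  0.66] w 0.0365 112.0617213420337 52.45
```

>>> jog_arm:
  moves: [0, 0, 0, 0, 0, 0, 1, 0, 0, 0, 0, 0, 0, 1, 0, 0, 0, 0, 0, 0, 1, 0, 0, 0, 0, 0, 0, 0, 0, 0, 0, 0, 0, 0, 0, 0, 0, 0, 0, 0, 0, 0, 0, 0, 0, 0, 0, 0, 0, 0, 0, 0, 0, 0, 0, 0, 0, 0, 0, 0, 0, 0, 0, 0, 0, 0, 0, 0, 0, 0]

```text
time_s: 53.7
tcp_pos: [0.5651, -0.1024, 0.0783]
tool_rot: [0.997, 0.071, -0.0, 0.0]
ft_force: [-5.3, 1.0, 7.6]
gripper_width: 0.0368
finger_force: 120.2
```

```bash
python3 -c "
from h import *
plan([*rin(0,.085),.077],1.471)
"
```

```text
cur units x,y,z: [-0.   -0.01  0.07]
after units x,y,z: [ 0.01 -0.    0.07]
az units -19.03
tcp [ 0.5651 -0.1024  0.0783] th 0.1426 quat [ 9.975e-01  7.130e-02 -4.000e-04  2.000e-04] q6 1.185 F [-5.3  1.   7.6] M [-0.05  1.04 -0.18] w 0.0368 120.18659770488739 53.7
```

>>> jog_arm:
  moves: [0, 0, 0, 0, 0, 0, 0, 0, 0, 0, 0, 0, 0, 0, 0, 0, 0, 0, 0, 0, 0, 0, 0, 0, 0, 0, 0, 0, 0, 0, 0, 0, 0, 0, 0, 0, 0, 0, 0, 0, 0, 0, 0, 0, 0, 0, 0, 0, 0, 0, 0, 0, 0, 0, 0, 0.5, 0, 0, 0, 0, 0, 0, 0.5, 0, 0, 0, 0, 0, 0, 0.5]

```text
time_s: 54.95
tcp_pos: [0.5638, -0.1023, 0.0782]
tool_rot: [1.0, 0.02, -0.002, 0.0]
ft_force: [-25.8, -0.6, 13.0]
gripper_width: 0.0364
finger_force: 125.1
```

```bash
python3 -c "
from h import *
plan([*rin(0,.085),.077],1.471)
"
```

```text
cur units x,y,z: [ 0.06 -0.    0.06]
after units x,y,z: [0.01 0.06 0.06]
az units -20.5
tcp [ 0.5638 -0.1023  0.0782] th 0.0402 quat [ 9.998e-01  2.010e-02 -2.400e-03  4.000e-04] q6 1.288 F [-25.8  -0.6  13. ] M [-0.02  4.36 -0.29] w 0.0364 125.12430746108294 54.95
```

>>> jog_arm:
  moves: [0, 0, 0, 0, 0, 0, 0.5, 0, 0, 0, 0, 0, 0, 0.5, 0, 0, 0, 0, 0, 0, 0.5, 0, 0, 0, 0, 0, 0, 0.5, 0, 0, 0, 0, 0, 0, 0.5, 0, 0, 0, 0, 0, 0, 0.5, 0, 0, 0, 0, 0, 0, 0.5, 0, 0, 0, 0, 0, 0, 0.5, 0, 0, 0, 0, 0, 0, 0.5, 0, 0, 0, 0, 0, 0, 0.5]

```text
time_s: 56.2
tcp_pos: [0.5652, -0.1023, 0.0779]
tool_rot: [0.988, -0.154, -0.0, 0.0]
ft_force: [-5.0, -0.5, 6.5]
gripper_width: 0.0365
finger_force: 114.4
```

```bash
python3 -c "
from h import *
plan([*rin(0,.085),.077],1.471)
"
```

```text
cur units x,y,z: [-0.01 -0.    0.05]
after units x,y,z: [ 0.   -0.    0.05]
az units -25.51
tcp [ 0.5652 -0.1023  0.0779] th -0.3097 quat [ 9.880e-01 -1.542e-01 -3.000e-04  4.000e-04] q6 1.638 F [-5.  -0.5  6.5] M [0.01 0.97 1.94] w 0.0365 114.36798127368093 56.2
```

>>> jog_arm:
  moves: [0.9, 0, 0, 0, 0, 0, 0, 0.9, 0, 0, 0, 0, 0, 0, 0.9, 0, 0, 0, 0, 0, 0, 0.9, 0, 0, -0.5, 0, 0, 0, 0.9, 0, 0, -0.9, 0, 0, 0, 0.9, 0, 0, -0.9, 0, 0, 0, 0.9, 0, 0, -0.9, 0, 0, 0, 0.9, 0, 0, -0.9, 0, 0, 0, 0.9, 0, 0, -0.9, 0, 0, 0, 0.9, 0, 0, -0.9, 0, 0, 0]
  squeeze: 40

```text
time_s: 57.45
tcp_pos: [0.5654, -0.1023, 0.1966]
tool_rot: [0.988, -0.155, 0.0, 0.0]
ft_force: [-0.5, -0.7, -0.6]
gripper_width: 0.0772
finger_force: 0.0
```

>>> jog_arm:
  moves: [0.6, 0, 0, 0, 0, 0, -1, 0.6, 0, 0, 0, 0, 0, -1, 0.6, 0, 0, 0, 0, 0, -1, 0.6, 0, 0, 0, 0, 0, -1, 0.6, 0, 0, 0, 0, 0, -1, 0.6, 0, 0, 0, 0, 0, -1, 0.6, 0, 0, 0, 0, 0, -1, 0.6, 0, 0, 0, 0, 0, -1, 0.6, 0, 0, 0, 0, 0, -1, 0.6, 0, 0, 0, 0, 0, -1]

```text
time_s: 58.7
tcp_pos: [0.5655, -0.1023, 0.1959]
tool_rot: [0.981, 0.194, -0.0, 0.0]
ft_force: [0.7, -0.9, -1.3]
gripper_width: 0.0511
finger_force: 0.0
```

>>> jog_arm:
  moves: [0.6, 0, 0, 0, 0, 0, -1, 0.6, 0, 0, 0, 0, 0, -1, 0.6, 0, 0, 0, 0, 0, -1, 0.6, 0, 0, 0, 0, 0, -1, 0.6, 0, 0, 0, 0, 0, -1, 0.6, 0, 0, 0, 0, 0, -1, 0.6, 0, 0, 0, 0, 0, -1, 0.6, 0, 0, 0, 0, 0, -1, 0.6, 0, 0, 0, 0, 0, -1, 0.6, 0, 0, 0, 0, 0, -1]

```text
time_s: 59.95
tcp_pos: [0.5655, -0.1023, 0.1959]
tool_rot: [0.856, 0.518, -0.0, 0.0]
ft_force: [-0.0, 0.7, -0.6]
gripper_width: 0.051
finger_force: 0.0
```

>>> jog_arm:
  moves: [0.6, 0, 0, 0, 0, 0, -1, 0.6, 0, 0, 0, 0, 0, -1, 0.6, 0, 0, 0, 0, 0, -1, 0.6, 0, 0, 0, 0, 0, -1, 0.6, 0, 0, 0, 0, 0, -1, 0.6, 0, 0, 0, 0, 0, -0.5, 0.6, 0, 0, 0, 0, 0, 0, 0.6, 0, 0, 0, 0, 0, 0, 0.6, 0, 0, 0, 0, 0, 0, 0.6, 0, 0, 0, 0, 0, 0]

```text
time_s: 61.2
tcp_pos: [0.5654, -0.1023, 0.1954]
tool_rot: [0.742, 0.67, -0.0, 0.0]
ft_force: [-0.2, -0.3, 0.1]
gripper_width: 0.0512
finger_force: 0.0
```

```bash
python3 -c "
from h import *
print(*jets())
plan([.4230,.3895,.2],1.471)
"
```

```text
(np.int32(50), array([0.4302, 0.4562, 0.083 ])) (np.int32(52), array([0.4236, 0.387 , 0.083 ]))
cur units x,y,z: [23.74 -9.57 -0.23]
after units x,y,z: [23.76 -9.54 -0.23]
az units -0.02
tcp [ 0.5654 -0.1023  0.1953] th 1.4695 quat [ 7.420e-01  6.704e-01 -1.000e-04  0.000e+00] q6 -0.142 F [ 0.4 -0.5  0.2] M [-0.02 -0.03  0.03] w 0.0513 0.0 61.25
```

>>> jog_arm:
  moves: [0.6, 0.95, -0.383, 0, 0, 0, 0, 0.6, 0.95, -0.383, 0, 0, 0, 0, 0.6, 0.95, -0.383, 0, 0, 0, 0, 0.6, 0.95, -0.383, 0, 0, 0, 0, 0.6, 0.95, -0.383, 0, 0, 0, 0, 0.6, 0.95, -0.383, 0, 0, 0, 0, 0.6, 0.95, -0.383, 0, 0, 0, 0, 0.6, 0.95, -0.383, 0, 0, 0, 0, 0.6, 0.95, -0.383, 0, 0, 0, 0, 0.6, 0.95, -0.383, 0, 0, 0, 0]

```text
time_s: 62.5
tcp_pos: [0.508, 0.0958, 0.1953]
tool_rot: [0.742, 0.67, 0.0, 0.0]
ft_force: [0.6, 0.2, -1.3]
gripper_width: 0.0513
finger_force: 0.0
```

>>> jog_arm:
  moves: [0.6, 0.95, -0.383, 0, 0, 0, 0, 0.6, 0.95, -0.383, 0, 0, 0, 0, 0.6, 0.95, -0.383, 0, 0, 0, 0, 0.6, 0.95, -0.383, 0, 0, 0, 0, 0.6, 0.95, -0.383, 0, 0, 0, 0, 0.6, 0.95, -0.383, 0, 0, 0, 0, 0.6, 0.95, -0.383, 0, 0, 0, 0, 0.6, 0.95, -0.383, 0, 0, 0, 0, 0.6, 0.95, -0.383, 0, 0, 0, 0, 0.6, 0.95, -0.383, 0, 0, 0, 0]

```text
time_s: 63.75
tcp_pos: [0.4507, 0.2924, 0.1953]
tool_rot: [0.742, 0.67, -0.0, 0.0]
ft_force: [0.2, -0.5, -0.2]
gripper_width: 0.0514
finger_force: 0.0
```

>>> jog_arm:
  moves: [0.6, 0.95, -0.383, 0, 0, 0, 0, 0.6, 0.95, -0.383, 0, 0, 0, 0, 0.6, 0.95, -0.383, 0, 0, 0, 0, 0.6, 0.95, -0.383, 0, 0, 0, 0, 0.6, 0.95, -0.383, 0, 0, 0, 0, 0.6, 0, 0, 0.6, 0, 0, 0, 0.6, 0, 0, 0.6, 0, 0, 0, 0.6, 0, 0, 0.6, 0, 0, 0, 0.6, 0, 0, 0.6, 0, 0, 0, 0.6, 0, 0, 0, 0, 0, 0]

```text
time_s: 65.0
tcp_pos: [0.4225, 0.3889, 0.1458]
tool_rot: [0.742, 0.67, -0.001, -0.0]
ft_force: [-0.1, -0.1, -0.1]
gripper_width: 0.0511
finger_force: 0.0
```

```bash
python3 -c "
from h import *
s=r.get_image('scene')
print([ (b[0],b[1],onz(s,b[1],.072).round(4)) for b in blobs(s['frame'],(3,130,70),(20,255,255),20) if 400<b[1][0]<590 and 220<b[1][1]<320])
plan([.4230,.3895,.062],1.471)
"
```

```text
[(np.int32(109), array([511., 264.]), array([0.4292, 0.3887, 0.072 ])), (np.int32(124), array([543.52, 274.16]), array([0.4352, 0.4581, 0.072 ]))]
cur units x,y,z: [0.01 0.01 4.24]
after units x,y,z: [0.01 0.01 4.24]
az units -0.02
tcp [0.4228 0.3893 0.1468] th 1.4693 quat [ 7.420e-01  6.703e-01 -5.000e-04  0.000e+00] q6 0.781 F [ 0.  -0.9  0.8] M [-0.    0.03 -0.02] w 0.0514 0.0 65.05
```

>>> jog_arm:
  moves: [0.6, 0, 0, 0.7, 0, 0, 0, 0.6, 0, 0, 0.7, 0, 0, 0, 0.6, 0, 0, 0.7, 0, 0, 0, 0.6, 0, 0, 0.7, 0, 0, 0, 0.6, 0, 0, 0.7, 0, 0, 0, 0.6, 0, 0, 0.7, 0, 0, 0, 0.6, 0, 0, 0.04, 0, 0, 0, 0, 0, 0, 0, 0, 0, 0, 0, 0, 0, 0, 0, 0, 0, 0, 0, 0, 0, 0, 0, 0]

```text
time_s: 66.3
tcp_pos: [0.4233, 0.3899, 0.0634]
tool_rot: [0.742, 0.67, 0.001, 0.0]
ft_force: [0.7, -0.0, 2.8]
gripper_width: 0.0244
finger_force: 39.3
```

>>> jog_arm:
  moves: [0, 0, 0, 0, 0, 0, 0, 0, 0, 0, 0, 0, 0, 0, 0, 0, 0, 0, 0, 0, 0, 0, 0, 0, 0, 0, 0, 0, 0, 0, 0, 0, 0, 0, 0, 0, 0, 0, 0, 0, 0, 0, 0, 0, 0, 0, 0, 0, 0, 0, 0, 0, 0, 0, 0, 0, 0, 0, 0, 0, 0, 0, 0, 0, 0, 0, 0, 0, 0, 0]

```text
time_s: 67.55
tcp_pos: [0.4233, 0.3899, 0.0633]
tool_rot: [0.742, 0.67, 0.001, 0.0]
ft_force: [-0.2, -0.5, 5.8]
gripper_width: 0.024
finger_force: 39.6
```

```bash
python3 -c "
from h import *
plan([*rin(0,0),.2],1.471)
"
```

```text
cur units x,y,z: [-28.02   9.55  -6.83]
after units x,y,z: [-28.03   9.51  -6.83]
az units -0.02
tcp [0.4233 0.3899 0.0633] th 1.4697 quat [7.419e-01 6.705e-01 8.000e-04 1.000e-04] q6 0.781 F [-0.2 -0.5  5.8] M [ 0.02 -0.05  0.  ] w 0.024 39.62598502635956 67.55
```

>>> jog_arm:
  moves: [0, 0, 0, -0.8, 0, 0, 0, 0, 0, 0, -1, 0, 0, 0, 0, 0, 0, -1, 0, 0, 0, 0, 0, 0, -1, 0, 0, 0, 0, 0, 0, -1, 0, 0, 0, 0, 0, 0, -1, 0, 0, 0, 0, 0, 0, -1, 0, 0, 0, 0, 0, 0, 0, 0, 0, 0, 0, 0, 0, 0, 0, 0, 0, 0, 0, 0, 0, 0, 0, 0]

```text
time_s: 68.8
tcp_pos: [0.4225, 0.3893, 0.1972]
tool_rot: [0.742, 0.67, -0.001, -0.0]
ft_force: [-0.9, 0.5, -1.1]
gripper_width: 0.0248
finger_force: 39.3
```

>>> jog_arm:
  moves: [0, -0.934, 0.318, 0, 0, 0, 0, 0, -0.934, 0.318, 0, 0, 0, 0, 0, -0.934, 0.318, 0, 0, 0, 0, 0, -0.934, 0.318, 0, 0, 0, 0, 0, -0.934, 0.318, 0, 0, 0, 0, 0, -0.934, 0.318, 0, 0, 0, 0, 0, -0.934, 0.318, 0, 0, 0, 0, 0, -0.934, 0.318, 0, 0, 0, 0, 0, -0.934, 0.318, 0, 0, 0, 0, 0, -0.934, 0.318, 0, 0, 0, 0]

```text
time_s: 70.05
tcp_pos: [0.4675, 0.1961, 0.1985]
tool_rot: [0.742, 0.67, -0.0, 0.0]
ft_force: [-0.0, -0.4, -0.5]
gripper_width: 0.0242
finger_force: 39.3
```

>>> jog_arm:
  moves: [0, -0.934, 0.318, 0, 0, 0, 0, 0, -0.934, 0.318, 0, 0, 0, 0, 0, -0.934, 0.318, 0, 0, 0, 0, 0, -0.934, 0.318, 0, 0, 0, 0, 0, -0.934, 0.318, 0, 0, 0, 0, 0, -0.934, 0.318, 0, 0, 0, 0, 0, -0.934, 0.318, 0, 0, 0, 0, 0, -0.934, 0.318, 0, 0, 0, 0, 0, -0.934, 0.318, 0, 0, 0, 0, 0, -0.934, 0.318, 0, 0, 0, 0]

```text
time_s: 71.3
tcp_pos: [0.5118, 0.0038, 0.1986]
tool_rot: [0.742, 0.67, -0.0, 0.0]
ft_force: [-1.2, -0.1, 0.6]
gripper_width: 0.0244
finger_force: 39.3
```

>>> jog_arm:
  moves: [0, -0.934, 0.318, 0, 0, 0, 0, 0, -0.934, 0.318, 0, 0, 0, 0, 0, -0.934, 0.318, 0, 0, 0, 0, 0, -0.934, 0.318, 0, 0, 0, 0, 0, -0.934, 0.318, 0, 0, 0, 0, 0, -0.934, 0.318, 0, 0, 0, 0, 0, -0.934, 0.318, 0, 0, 0, 0, 0, -0.934, 0.318, 0, 0, 0, 0, 0, -0.934, 0.318, 0, 0, 0, 0, 0, -0.934, 0.318, 0, 0, 0, 0]

```text
time_s: 72.55
tcp_pos: [0.5564, -0.1885, 0.1985]
tool_rot: [0.742, 0.67, -0.0, 0.0]
ft_force: [-0.9, 0.5, -1.4]
gripper_width: 0.0243
finger_force: 39.3
```

```bash
python3 -c "
from h import *
s=r.get_image('scene'); print(*jets())
plan([*rin(0,0),.160],1.471)
st=r.read_state()['tcp_pos']; fp=proj(s,st-[0,0,.050]); print('foot-ish pred',fp.round(1)); g=cv2.cvtColor(s['frame'],cv2.COLOR_RGB2GRAY)
x0=int(fp[0])-7
for row in (int(fp[1])-4,int(fp[1])-2,int(fp[1])): 
  w=np.clip(175-g[row,x0:x0+14].astype(float)-10,0,None); print(row,(w*np.arange(x0,x0+14)).sum()/w.sum(),g[row,x0:x0+14])
"
```

```text
(np.int32(51), array([0.4305, 0.4561, 0.083 ]))
cur units x,y,z: [0.12 0.01 1.91]
after units x,y,z: [0.12 0.01 1.91]
az units -0.05
tcp [ 0.5562 -0.1892  0.1982] th 1.4677 quat [ 7.426e-01  6.697e-01 -2.000e-04  0.000e+00] q6 -0.287 F [-0.3  0.1 -1.6] M [-0.01 -0.04 -0.02] w 0.0245 39.366626143455505 72.65
foot-ish pred [260.  207.2]
203 259.6272401433692 [175 178 178 173 148 120  97  98 106 142 165 175 174 174]
205 259.8149466192171 [177 178 177 175 154 122 100  96 107 134 161 172 175 177]
207 259.8978102189781 [172 174 174 174 159 122 105  97 105 130 163 173 176 175]
```

>>> jog_arm:
  moves: [0, 0.08, 0.01, 0, 0, 0, 0, 0, 0, 0, 0.5, 0, 0, 0, 0, 0, 0, 0.5, 0, 0, 0, 0, 0, 0, 0.5, 0, 0, 0, 0, 0, 0, 0.5, 0, 0, 0, 0, 0, 0, 0.2, 0, 0, 0, 0, 0, 0, 0.2, 0, 0, 0, 0, 0, 0, 0.2, 0, 0, 0, 0, 0, 0, 0.2, 0, 0, 0, 0, 0, 0, 0.1, 0, 0, 0]

```text
time_s: 73.9
tcp_pos: [0.5564, -0.1857, 0.1404]
tool_rot: [0.742, 0.67, -0.0, 0.0]
ft_force: [-1.3, -0.8, -0.1]
gripper_width: 0.0247
finger_force: 39.3
```

```bash
python3 -c "
from h import *
plan([*rin(0,0),.109],1.471)
"
```

```text
cur units x,y,z: [-0.05  0.02  1.57]
after units x,y,z: [-0.05  0.02  1.57]
az units -0.02
tcp [ 0.5564 -0.1857  0.1404] th 1.4695 quat [ 7.420e-01  6.704e-01 -1.000e-04  1.000e-04] q6 -0.284 F [-1.3 -0.8 -0.1] M [-0.21  0.2  -0.04] w 0.0247 39.32065486907959 73.9
```

Going in. Continue down, press, release, lower onto the nut.

>>> jog_arm:
  moves: [0, -0.05, 0.02, 0.1, 0, 0, 0, 0, 0, 0, 0.18, 0, 0, 0, 0, 0, 0, 0.18, 0, 0, 0, 0, 0, 0, 0.18, 0, 0, 0, 0, 0, 0, 0.18, 0, 0, 0, 0, 0, 0, 0.18, 0, 0, 0, 0, 0, 0, 0.18, 0, 0, 0, 0, 0, 0, 0.18, 0, 0, 0, 0, 0, 0, 0.18, 0, 0, 0, 0, 0, 0, 0.1, 0, 0, 0]

```text
time_s: 75.15
tcp_pos: [0.5571, -0.1869, 0.1092]
tool_rot: [0.742, 0.67, 0.0, 0.001]
ft_force: [-6.7, 0.8, 13.4]
gripper_width: 0.0245
finger_force: 40.5
```

```bash
python3 -c "
from h import *
plan([*rin(0,0),.109],1.471)
"
```

```text
cur units x,y,z: [ 0.   -0.02  0.01]
after units x,y,z: [ 0.   -0.02  0.01]
az units -0.02
tcp [ 0.5571 -0.1869  0.1092] th 1.4697 quat [7.419e-01 6.705e-01 2.000e-04 7.000e-04] q6 -0.285 F [-6.7  0.8 13.4] M [0.2  1.32 0.07] w 0.0245 40.50669193267822 75.15
```

>>> jog_arm:
  moves: [0, 0, 0, 0.1, 0, 0, 0, 0, 0, 0, 0, 0, 0, 0, 0.9, 0, 0, 0, 0, 0, 0, 0.9, 0, 0, 0, 0, 0, 0, 0.9, 0, 0, 0, 0, 0, 0, 0.9, 0, 0, 0, 0, 0, 0, 0.9, 0, 0, 0.4, 0, 0, 0, 0.9, 0, 0, 0.4, 0, 0, 0, 0.9, 0, 0, 0.4, 0, 0, 0, 0.9, 0, 0, 0.2, 0, 0, 0]

```text
time_s: 76.4
tcp_pos: [0.5564, -0.1865, 0.0767]
tool_rot: [0.742, 0.67, -0.0, -0.001]
ft_force: [0.4, 0.7, -0.2]
gripper_width: 0.0767
finger_force: 0.0
```

```bash
python3 -c "
from h import *
plan([*rin(0,0),.077],1.471)
"
```

```text
cur units x,y,z: [-0.01  0.01 -0.02]
after units x,y,z: [-0.01  0.01 -0.02]
az units -0.02
tcp [ 0.5564 -0.1865  0.0767] th 1.4697 quat [ 7.419e-01  6.705e-01 -3.000e-04 -6.000e-04] q6 -0.285 F [ 0.4  0.7 -0.2] M [ 0.01 -0.02  0.01] w 0.0767 0.0 76.4
```

>>> jog_arm:
  moves: [0, 0, 0, 0, 0, 0, 0, 0, 0, 0, 0, 0, 0, 0, 0, 0, 0, 0, 0, 0, 0, 0, 0, 0, 0, 0, 0, 0, 0, 0, 0, 0, 0, 0, 0, 0, 0, 0, 0, 0, 0, 1, 0, 0, 0, 0, 0, 0, 1, 0, 0, 0, 0, 0, 0, 1, 0, 0, 0, 0, 0, 0, 1, 0, 0, 0, 0, 0, 0, 1]
  squeeze: 110

```text
time_s: 77.65
tcp_pos: [0.5568, -0.1867, 0.0789]
tool_rot: [0.848, 0.531, -0.0, 0.0]
ft_force: [-3.0, 0.9, 4.8]
gripper_width: 0.0371
finger_force: 109.5
```

>>> jog_arm:
  moves: [0, 0, 0, 0, 0, 0, 1, 0, 0, 0, 0, 0, 0, 1, 0, 0, 0, 0, 0, 0, 1, 0, 0, 0, 0, 0, 0, 1, 0, 0, 0, 0, 0, 0, 1, 0, 0, 0, 0, 0, 0, 1, 0, 0, 0, 0, 0, 0, 1, 0, 0, 0, 0, 0, 0, 1, 0, 0, 0, 0, 0, 0, 1, 0, 0, 0, 0, 0, 0, 1]

```text
time_s: 78.9
tcp_pos: [0.5569, -0.1868, 0.0789]
tool_rot: [0.978, 0.209, 0.0, 0.0]
ft_force: [-3.1, -0.3, 4.4]
gripper_width: 0.0369
finger_force: 109.5
```

```bash
python3 -c "
from h import *
plan([*rin(0,0),.077],1.471)
"
```

```text
cur units x,y,z: [-0.01 -0.    0.09]
after units x,y,z: [-0.   -0.01  0.09]
az units -15.05
tcp [ 0.5569 -0.1868  0.0789] th 0.4205 quat [9.780e-01 2.087e-01 2.000e-04 3.000e-04] q6 0.764 F [-3.1 -0.3  4.4] M [0.19 0.61 0.23] w 0.0369 109.53898843377829 78.9
```

>>> jog_arm:
  moves: [0, 0, 0, 0, 0, 0, 0.6, 0, 0, 0, 0, 0, 0, 0.6, 0, 0, 0, 0, 0, 0, 0.6, 0, 0, 0, 0, 0, 0, 0.6, 0, 0, 0, 0, 0, 0, 0.6, 0, 0, 0, 0, 0, 0, 0.6, 0, 0, 0, 0, 0, 0, 0.6, 0, 0, 0, 0, 0, 0, 0.6, 0, 0, 0, 0, 0, 0, 0.6, 0, 0, 0, 0, 0, 0, 0.6]

```text
time_s: 80.15
tcp_pos: [0.5569, -0.1869, 0.0789]
tool_rot: [1.0, 0.002, 0.0, 0.0]
ft_force: [-3.4, -1.1, 5.0]
gripper_width: 0.0369
finger_force: 109.7
```

```bash
python3 -c "
from h import *
plan([*rin(0,0),.077],1.471)
"
```

```text
cur units x,y,z: [-0.01 -0.    0.09]
after units x,y,z: [ 0.   -0.01  0.09]
az units -21.02
tcp [ 0.5569 -0.1869  0.0789] th 0.0038 quat [1.0e+00 1.9e-03 3.0e-04 5.0e-04] q6 1.181 F [-3.4 -1.1  5. ] M [0.04 0.52 1.86] w 0.0369 109.73475186154246 80.15
```

>>> jog_arm:
  moves: [0, 0, 0, 0, 0, 0, 0.5, 0, 0, 0, 0, 0, 0, 0.5, 0, 0, 0, 0, 0, 0, 0.5, 0, 0, 0, 0, 0, 0, 0.5, 0, 0, 0, 0, 0, 0, 0.5, 0, 0, 0, 0, 0, 0, 0.5, 0, 0, 0, 0, 0, 0, 0.5, 0, 0, 0, 0, 0, 0, 0.5, 0, 0, 0, 0, 0, 0, 0.5, 0, 0, 0, 0, 0, 0, 0.5]

```text
time_s: 81.4
tcp_pos: [0.5612, -0.1885, 0.0792]
tool_rot: [0.985, -0.172, 0.007, 0.002]
ft_force: [19.8, -9.5, -6.1]
gripper_width: 0.0362
finger_force: 114.6
```

```bash
python3 -c "
from h import *
plan([*rin(0,0),.077],1.471)
"
```

```text
cur units x,y,z: [-0.24 -0.    0.11]
after units x,y,z: [ 0.06 -0.23  0.11]
az units -26.01
tcp [ 0.5612 -0.1885  0.0792] th -0.3451 quat [ 0.9851 -0.1717  0.0067  0.0017] q6 1.53 F [19.8 -9.5 -6.1] M [-1.61 -3.66  2.69] w 0.0362 114.62824727911652 81.4
```

>>> jog_arm:
  moves: [0.9, 0, 0, 0, 0, 0, 0, 0.9, 0, 0, 0, 0, 0, 0, 0.9, 0, 0, 0, 0, 0, 0, 0.9, 0, 0, -0.5, 0, 0, 0, 0.9, 0, 0, -0.9, 0, 0, 0, 0.9, 0, 0, -0.9, 0, 0, 0, 0.9, 0, 0, -0.9, 0, 0, 0, 0.9, 0, 0, -0.9, 0, 0, 0, 0.9, 0, 0, -0.9, 0, 0, 0, 0.9, 0, 0, -0.9, 0, 0, 0]
  squeeze: 40

```text
time_s: 82.65
tcp_pos: [0.5568, -0.1866, 0.197]
tool_rot: [0.985, -0.172, 0.0, 0.0]
ft_force: [-0.1, -0.3, -0.1]
gripper_width: 0.0768
finger_force: 0.0
```

>>> jog_arm:
  moves: [0.6, 0, 0, 0, 0, 0, -1, 0.6, 0, 0, 0, 0, 0, -1, 0.6, 0, 0, 0, 0, 0, -1, 0.6, 0, 0, 0, 0, 0, -1, 0.6, 0, 0, 0, 0, 0, -1, 0.6, 0, 0, 0, 0, 0, -1, 0.6, 0, 0, 0, 0, 0, -1, 0.6, 0, 0, 0, 0, 0, -1, 0.6, 0, 0, 0, 0, 0, -1, 0.6, 0, 0, 0, 0, 0, -1]

```text
time_s: 83.9
tcp_pos: [0.5568, -0.1866, 0.1963]
tool_rot: [0.984, 0.177, -0.0, -0.0]
ft_force: [0.8, 0.4, 0.3]
gripper_width: 0.0514
finger_force: 0.0
```

>>> jog_arm:
  moves: [0.6, 0, 0, 0, 0, 0, -1, 0.6, 0, 0, 0, 0, 0, -1, 0.6, 0, 0, 0, 0, 0, -1, 0.6, 0, 0, 0, 0, 0, -1, 0.6, 0, 0, 0, 0, 0, -1, 0.6, 0, 0, 0, 0, 0, -1, 0.6, 0, 0, 0, 0, 0, -1, 0.6, 0, 0, 0, 0, 0, -1, 0.6, 0, 0, 0, 0, 0, -1, 0.6, 0, 0, 0, 0, 0, -1]

```text
time_s: 85.15
tcp_pos: [0.5568, -0.1866, 0.1963]
tool_rot: [0.865, 0.503, -0.0, 0.0]
ft_force: [0.4, -0.5, 0.1]
gripper_width: 0.0511
finger_force: 0.0
```

>>> jog_arm:
  moves: [0.6, 0, 0, 0, 0, 0, -1, 0.6, 0, 0, 0, 0, 0, -1, 0.6, 0, 0, 0, 0, 0, -1, 0.6, 0, 0, 0, 0, 0, -1, 0.6, 0, 0, 0, 0, 0, -1, 0.6, 0, 0, 0, 0, 0, -1, 0.6, 0, 0, 0, 0, 0, 0, 0.6, 0, 0, 0, 0, 0, 0, 0.6, 0, 0, 0, 0, 0, 0, 0.6, 0, 0, 0, 0, 0, 0]

```text
time_s: 86.4
tcp_pos: [0.5568, -0.1866, 0.1958]
tool_rot: [0.742, 0.67, -0.0, 0.0]
ft_force: [0.5, 0.1, 0.7]
gripper_width: 0.0511
finger_force: 0.0
```

```bash
python3 -c "
from h import *
print(*jets())
plan([.4300,.4585,.2],1.471)
"
```

```text
(np.int32(50), array([0.4302, 0.4562, 0.083 ]))
cur units x,y,z: [31.45 -9.57 -0.21]
after units x,y,z: [31.46 -9.52 -0.21]
az units -0.02
tcp [ 0.5568 -0.1866  0.1958] th 1.4694 quat [ 0.742   0.6704 -0.      0.    ] q6 -0.285 F [-0.4 -0.   0.3] M [ 0.02  0.01 -0.  ] w 0.0508 0.0 86.45
```

>>> jog_arm:
  moves: [0.6, 0.953, -0.29, 0, 0, 0, 0, 0.6, 0.953, -0.29, 0, 0, 0, 0, 0.6, 0.953, -0.29, 0, 0, 0, 0, 0.6, 0.953, -0.29, 0, 0, 0, 0, 0.6, 0.953, -0.29, 0, 0, 0, 0, 0.6, 0.953, -0.29, 0, 0, 0, 0, 0.6, 0.953, -0.29, 0, 0, 0, 0, 0.6, 0.953, -0.29, 0, 0, 0, 0, 0.6, 0.953, -0.29, 0, 0, 0, 0, 0.6, 0.953, -0.29, 0, 0, 0, 0]

```text
time_s: 87.7
tcp_pos: [0.5181, 0.0101, 0.1958]
tool_rot: [0.742, 0.67, 0.0, 0.0]
ft_force: [0.7, -0.0, 0.7]
gripper_width: 0.051
finger_force: 0.0
```

>>> jog_arm:
  moves: [0.6, 0.953, -0.29, 0, 0, 0, 0, 0.6, 0.953, -0.29, 0, 0, 0, 0, 0.6, 0.953, -0.29, 0, 0, 0, 0, 0.6, 0.953, -0.29, 0, 0, 0, 0, 0.6, 0.953, -0.29, 0, 0, 0, 0, 0.6, 0.953, -0.29, 0, 0, 0, 0, 0.6, 0.953, -0.29, 0, 0, 0, 0, 0.6, 0.953, -0.29, 0, 0, 0, 0, 0.6, 0.953, -0.29, 0, 0, 0, 0, 0.6, 0.953, -0.29, 0, 0, 0, 0]

```text
time_s: 88.95
tcp_pos: [0.4793, 0.2056, 0.1957]
tool_rot: [0.742, 0.67, -0.0, 0.0]
ft_force: [-0.6, -0.6, 0.2]
gripper_width: 0.0515
finger_force: 0.0
```

>>> jog_arm:
  moves: [0.6, 0.953, -0.29, 0, 0, 0, 0, 0.6, 0.953, -0.29, 0, 0, 0, 0, 0.6, 0.953, -0.29, 0, 0, 0, 0, 0.6, 0.953, -0.29, 0, 0, 0, 0, 0.6, 0.953, -0.29, 0, 0, 0, 0, 0.6, 0.953, -0.29, 0, 0, 0, 0, 0.6, 0.953, -0.29, 0, 0, 0, 0, 0.6, 0.953, -0.29, 0, 0, 0, 0, 0.6, 0.953, -0.29, 0, 0, 0, 0, 0.6, 0.953, -0.29, 0, 0, 0, 0]

```text
time_s: 90.2
tcp_pos: [0.4412, 0.4011, 0.1957]
tool_rot: [0.742, 0.67, 0.0, 0.0]
ft_force: [-0.1, -0.4, 0.3]
gripper_width: 0.051
finger_force: 0.0
```

>>> jog_arm:
  moves: [0.6, 0.953, -0.29, 0, 0, 0, 0, 0.6, 0.953, -0.29, 0, 0, 0, 0, 0.6, 0.953, -0.29, 0, 0, 0, 0, 0.6, 0, 0, 0.5, 0, 0, 0, 0.6, 0, 0, 0.5, 0, 0, 0, 0.6, 0, 0, 0.5, 0, 0, 0, 0.6, 0, 0, 0.5, 0, 0, 0, 0.6, 0, 0, 0.5, 0, 0, 0, 0.6, 0, 0, 0, 0, 0, 0, 0.6, 0, 0, 0, 0, 0, 0]

```text
time_s: 91.45
tcp_pos: [0.43, 0.4586, 0.1461]
tool_rot: [0.742, 0.67, 0.0, 0.0]
ft_force: [0.2, 0.5, 0.9]
gripper_width: 0.0511
finger_force: 0.0
```

```bash
python3 -c "
from h import *
s=r.get_image('scene')
print([ (b[0],b[1],onz(s,b[1],.072).round(4)) for b in blobs(s['frame'],(3,130,70),(20,255,255),20) if 400<b[1][0]<590 and 220<b[1][1]<320])
plan([.4299,.4585,.062],1.471)
"
```

```text
[(np.int32(122), array([543.37, 274.35]), array([0.436 , 0.4578, 0.072 ]))]
cur units x,y,z: [-0.01 -0.01  4.22]
after units x,y,z: [-0.01 -0.01  4.22]
az units -0.02
tcp [0.4301 0.4586 0.1463] th 1.4697 quat [7.419e-01 6.705e-01 5.000e-04 0.000e+00] q6 0.86 F [ 1.   0.1 -0.5] M [0.02 0.06 0.02] w 0.0515 0.0 91.5
```

>>> jog_arm:
  moves: [0.6, -0.02, 0, 0.7, 0, 0, 0, 0.6, 0, 0, 0.7, 0, 0, 0, 0.6, 0, 0, 0.7, 0, 0, 0, 0.6, 0, 0, 0.7, 0, 0, 0, 0.6, 0, 0, 0.7, 0, 0, 0, 0.6, 0, 0, 0.7, 0, 0, 0, 0.6, 0, 0, 0.04, 0, 0, 0, 0, 0, 0, 0, 0, 0, 0, 0, 0, 0, 0, 0, 0, 0, 0, 0, 0, 0, 0, 0, 0]

```text
time_s: 92.75
tcp_pos: [0.4303, 0.4584, 0.0618]
tool_rot: [0.742, 0.67, 0.001, 0.0]
ft_force: [0.8, -0.3, 2.5]
gripper_width: 0.0245
finger_force: 39.2
```

>>> jog_arm:
  moves: [0, 0, 0, 0, 0, 0, 0, 0, 0, 0, 0, 0, 0, 0, 0, 0, 0, 0, 0, 0, 0, 0, 0, 0, 0, 0, 0, 0, 0, 0, 0, 0, 0, 0, 0, 0, 0, 0, 0, 0, 0, 0, 0, 0, 0, 0, 0, 0, 0, 0, 0, 0, 0, 0, 0, 0, 0, 0, 0, 0, 0, 0, 0, 0, 0, 0, 0, 0, 0, 0]

```text
time_s: 94.0
tcp_pos: [0.4302, 0.4584, 0.0617]
tool_rot: [0.742, 0.67, 0.001, 0.0]
ft_force: [0.4, 0.1, 5.6]
gripper_width: 0.0241
finger_force: 39.6
```

```bash
python3 -c "
from h import *
plan([*rin(0,-.085),.2],1.471)
"
```

```text
cur units x,y,z: [-35.71   9.56  -6.91]
after units x,y,z: [-35.72   9.51  -6.91]
az units -0.02
tcp [0.4302 0.4584 0.0617] th 1.4697 quat [7.419e-01 6.705e-01 8.000e-04 1.000e-04] q6 0.86 F [0.4 0.1 5.6] M [-0.04 -0.11  0.02] w 0.0241 39.612447023391724 94.0
```

>>> jog_arm:
  moves: [0, 0, 0, -1, 0, 0, 0, 0, 0, 0, -1, 0, 0, 0, 0, 0, 0, -1, 0, 0, 0, 0, 0, 0, -1, 0, 0, 0, 0, -0.992, 0.2656, -0.5, 0, 0, 0, 0, -0.992, 0.2656, -0.5, 0, 0, 0, 0, -0.992, 0.2656, -0.5, 0, 0, 0, 0, -0.992, 0.2656, -0.5, 0, 0, 0, 0, -0.992, 0.2656, -0.5, 0, 0, 0, 0, -0.992, 0.2656, -0.4, 0, 0, 0]

```text
time_s: 95.25
tcp_pos: [0.4498, 0.3351, 0.1998]
tool_rot: [0.742, 0.67, 0.0, 0.0]
ft_force: [0.1, -0.5, -0.8]
gripper_width: 0.0244
finger_force: 39.3
```

>>> jog_arm:
  moves: [0, -0.992, 0.2656, 0, 0, 0, 0, 0, -0.992, 0.2656, 0, 0, 0, 0, 0, -0.992, 0.2656, 0, 0, 0, 0, 0, -0.992, 0.2656, 0, 0, 0, 0, 0, -0.992, 0.2656, 0, 0, 0, 0, 0, -0.992, 0.2656, 0, 0, 0, 0, 0, -0.992, 0.2656, 0, 0, 0, 0, 0, -0.992, 0.2656, 0, 0, 0, 0, 0, -0.992, 0.2656, 0, 0, 0, 0, 0, -0.992, 0.2656, 0, 0, 0, 0]

```text
time_s: 96.5
tcp_pos: [0.4823, 0.1323, 0.1988]
tool_rot: [0.742, 0.67, -0.0, -0.0]
ft_force: [-0.6, 0.4, -1.0]
gripper_width: 0.0245
finger_force: 39.3
```

>>> jog_arm:
  moves: [0, -0.992, 0.2656, 0, 0, 0, 0, 0, -0.992, 0.2656, 0, 0, 0, 0, 0, -0.992, 0.2656, 0, 0, 0, 0, 0, -0.992, 0.2656, 0, 0, 0, 0, 0, -0.992, 0.2656, 0, 0, 0, 0, 0, -0.992, 0.2656, 0, 0, 0, 0, 0, -0.992, 0.2656, 0, 0, 0, 0, 0, -0.992, 0.2656, 0, 0, 0, 0, 0, -0.992, 0.2656, 0, 0, 0, 0, 0, -0.992, 0.2656, 0, 0, 0, 0]

```text
time_s: 97.75
tcp_pos: [0.515, -0.0704, 0.1989]
tool_rot: [0.742, 0.67, -0.0, 0.0]
ft_force: [0.8, 0.4, -1.5]
gripper_width: 0.0244
finger_force: 39.3
```

>>> jog_arm:
  moves: [0, -0.992, 0.2656, 0, 0, 0, 0, 0, -0.992, 0.2656, 0, 0, 0, 0, 0, -0.992, 0.2656, 0, 0, 0, 0, 0, -0.992, 0.2656, 0, 0, 0, 0, 0, -0.992, 0.2656, 0, 0, 0, 0, 0, -0.992, 0.2656, 0, 0, 0, 0, 0, -0.992, 0.2656, 0, 0, 0, 0, 0, -0.992, 0.2656, 0, 0, 0, 0, 0, -0.992, 0.2656, 0, 0, 0, 0, 0, -0.992, 0.2656, 0, 0, 0, 0]

```text
time_s: 99.0
tcp_pos: [0.5482, -0.2732, 0.1989]
tool_rot: [0.742, 0.67, -0.0, 0.0]
ft_force: [0.8, 0.1, -1.8]
gripper_width: 0.0242
finger_force: 39.3
```

```bash
python3 -c "
from h import *
s=r.get_image('scene'); s=r.get_image('scene'); s=r.get_image('scene')
plan([*rin(0,-.085),.160],1.471)
st=r.read_state()['tcp_pos']; fp=proj(s,st-[0,0,.050]); print('foot-ish pred',fp.round(1)); g=cv2.cvtColor(s['frame'],cv2.COLOR_RGB2GRAY)
x0=int(fp[0])-7
for row in (int(fp[1])-4,int(fp[1])-2,int(fp[1])): 
  w=np.clip(175-g[row,x0:x0+14].astype(float)-10,0,None); print(row,(w*np.arange(x0,x0+14)).sum()/w.sum(),g[row,x0:x0+14])
"
```

```text
cur units x,y,z: [0.07 0.01 1.93]
after units x,y,z: [0.07 0.01 1.93]
az units -0.04
tcp [ 0.5479 -0.2728  0.1985] th 1.4684 quat [ 7.424e-01  6.700e-01 -1.000e-04 -3.000e-04] q6 -0.42 F [-0.2  0.8 -1.4] M [-0.   -0.03  0.03] w 0.0246 39.40092086791992 99.15
foot-ish pred [231.8 197.3]
193 232.5250501002004 [176 173 177 170 145 108  96  94 111 124 126 123 112 112]
195 232.73608617594255 [175 175 175 173 148 114  98  96  96 104 108 108 108 113]
197 232.85951940850276 [175 178 175 172 151 127 100  97  96 101 106 107 112 112]
```

>>> jog_arm:
  moves: [0, 0.05, 0.01, 0, 0, 0, 0, 0, 0, 0, 0.4, 0, 0, 0, 0, 0, 0, 0.4, 0, 0, 0, 0, 0, 0, 0.4, 0, 0, 0, 0, 0, 0, 0.3, 0, 0, 0, 0, 0, 0, 0.2, 0, 0, 0, 0, 0, 0, 0.2, 0, 0, 0, 0, 0, 0, 0.1, 0, 0, 0, 0, 0, 0, 0.1, 0, 0, 0, 0, 0, 0, 0.1, 0, 0, 0]

```text
time_s: 100.4
tcp_pos: [0.5483, -0.2709, 0.155]
tool_rot: [0.742, 0.67, 0.0, 0.0]
ft_force: [0.1, 0.0, -0.4]
gripper_width: 0.0246
finger_force: 39.4
```

```bash
python3 -c "
from h import *
plan([*rin(0,-.085),.1077],1.471)
"
```

```text
cur units x,y,z: [-0.02  0.    2.37]
after units x,y,z: [-0.02  0.    2.37]
az units -0.02
tcp [ 0.5483 -0.2709  0.155 ] th 1.4697 quat [7.419e-01 6.705e-01 0.000e+00 2.000e-04] q6 -0.418 F [ 0.1  0.  -0.4] M [ 0.04 -0.03  0.  ] w 0.0246 39.400731325149536 100.4
```

>>> jog_arm:
  moves: [0, 0.02, 0, 0.1, 0, 0, 0, 0, 0, 0, 0.2, 0, 0, 0, 0, 0, 0, 0.2, 0, 0, 0, 0, 0, 0, 0.2, 0, 0, 0, 0, 0, 0, 0.2, 0, 0, 0, 0, 0, 0, 0.2, 0, 0, 0, 0, 0, 0, 0.2, 0, 0, 0, 0, 0, 0, 0.2, 0, 0, 0, 0, 0, 0, 0.2, 0, 0, 0, 0, 0, 0, 0.2, 0, 0, 0]

```text
time_s: 101.65
tcp_pos: [0.5483, -0.2709, 0.117]
tool_rot: [0.742, 0.67, -0.0, 0.0]
ft_force: [-4.0, -4.0, 2.9]
gripper_width: 0.0246
finger_force: 39.6
```

```bash
python3 -c "
from h import *
plan([*rin(0,-.085),.1077],1.471)
"
```

```text
cur units x,y,z: [-0.02  0.    0.46]
after units x,y,z: [-0.02  0.    0.46]
az units -0.02
tcp [ 0.5483 -0.2709  0.117 ] th 1.4694 quat [ 7.420e-01  6.704e-01 -2.000e-04  4.000e-04] q6 -0.417 F [-4.  -4.   2.9] M [-0.9   0.72 -0.02] w 0.0246 39.57201361656189 101.65
```

Entering well; finish the last 9 mm and press.

>>> jog_arm:
  moves: [0, -0.03, -0.02, 0.1, 0, 0, 0, 0, 0, 0, 0.15, 0, 0, 0, 0, 0, 0, 0.15, 0, 0, 0, 0, 0, 0, 0.1, 0, 0, 0, 0, 0, 0, 0.05, 0, 0, 0, 0, 0, 0, 0, 0, 0, 0, 0, 0, 0, 0, 0, 0, 0, 0, 0, 0, 0, 0, 0, 0, 0, 0, 0, 0, 0, 0, 0, 0, 0, 0, 0, 0, 0, 0]

```text
time_s: 102.9
tcp_pos: [0.5482, -0.2714, 0.1077]
tool_rot: [0.742, 0.67, 0.0, 0.001]
ft_force: [-4.2, -4.4, 8.3]
gripper_width: 0.0243
finger_force: 40.3
```

```bash
python3 -c "
from h import *
plan([*rin(0,-.085),.077],1.471)
"
```

```text
cur units x,y,z: [0.   0.   1.53]
after units x,y,z: [0.   0.   1.53]
az units -0.02
tcp [ 0.5482 -0.2714  0.1077] th 1.4696 quat [7.420e-01 6.704e-01 1.000e-04 1.100e-03] q6 -0.419 F [-4.2 -4.4  8.3] M [-0.69  0.83  0.04] w 0.0243 40.27353823184967 102.9
```

>>> jog_arm:
  moves: [0, 0, 0, 0.1, 0, 0, 0, 0, 0, 0, 0, 0, 0, 0, 0.9, 0, 0, 0, 0, 0, 0, 0.9, 0, 0, 0, 0, 0, 0, 0.9, 0, 0, 0, 0, 0, 0, 0.9, 0, 0, 0, 0, 0, 0, 0.9, 0, 0, 0.4, 0, 0, 0, 0.9, 0, 0, 0.4, 0, 0, 0, 0.9, 0, 0, 0.4, 0, 0, 0, 0.9, 0, 0, 0.2, 0, 0, 0]

```text
time_s: 104.15
tcp_pos: [0.5475, -0.2709, 0.0749]
tool_rot: [0.742, 0.67, -0.0, -0.001]
ft_force: [-0.5, -0.3, 0.4]
gripper_width: 0.0772
finger_force: 0.0
```

```bash
python3 -c "
from h import *
plan([*rin(0,-.085),.077],1.471)
"
```

```text
cur units x,y,z: [-0.02  0.04 -0.1 ]
after units x,y,z: [-0.02  0.04 -0.1 ]
az units -0.02
tcp [ 0.5475 -0.2709  0.0749] th 1.4696 quat [ 7.420e-01  6.705e-01 -2.000e-04 -6.000e-04] q6 -0.419 F [-0.5 -0.3  0.4] M [-0.01  0.07 -0.06] w 0.0772 0.0 104.15
```

>>> jog_arm:
  moves: [0, 0, 0, 0, 0, 0, 0, 0, 0, 0, 0, 0, 0, 0, 0, 0, 0, 0, 0, 0, 0, 0, 0, 0, 0, 0, 0, 0, 0, 0, 0, 0, 0, 0, 0, 0, 0, 0, 0, 0, 0, 1, 0, 0, 0, 0, 0, 0, 1, 0, 0, 0, 0, 0, 0, 1, 0, 0, 0, 0, 0, 0, 1, 0, 0, 0, 0, 0, 0, 1]
  squeeze: 110

```text
time_s: 105.4
tcp_pos: [0.5482, -0.2712, 0.077]
tool_rot: [0.848, 0.531, 0.0, 0.001]
ft_force: [-1.2, 1.0, 6.2]
gripper_width: 0.0373
finger_force: 109.8
```

>>> jog_arm:
  moves: [0, 0, 0, 0, 0, 0, 1, 0, 0, 0, 0, 0, 0, 1, 0, 0, 0, 0, 0, 0, 1, 0, 0, 0, 0, 0, 0, 1, 0, 0, 0, 0, 0, 0, 1, 0, 0, 0, 0, 0, 0, 1, 0, 0, 0, 0, 0, 0, 1, 0, 0, 0, 0, 0, 0, 1, 0, 0, 0, 0, 0, 0, 1, 0, 0, 0, 0, 0, 0, 1]

```text
time_s: 106.65
tcp_pos: [0.5484, -0.2713, 0.0771]
tool_rot: [0.978, 0.209, 0.001, 0.001]
ft_force: [-0.9, -0.6, 4.0]
gripper_width: 0.0372
finger_force: 109.7
```

>>> jog_arm:
  moves: [0, 0, 0, 0, 0, 0, 0.6, 0, 0, 0, 0, 0, 0, 0.6, 0, 0, 0, 0, 0, 0, 0.6, 0, 0, 0, 0, 0, 0, 0.6, 0, 0, 0, 0, 0, 0, 0.6, 0, 0, 0, 0, 0, 0, 0.6, 0, 0, 0, 0, 0, 0, 0.6, 0, 0, 0, 0, 0, 0, 0.6, 0, 0, 0, 0, 0, 0, 0.6, 0, 0, 0, 0, 0, 0, 0.6]

```text
time_s: 107.9
tcp_pos: [0.5484, -0.2714, 0.0771]
tool_rot: [1.0, 0.001, 0.001, 0.001]
ft_force: [-0.3, 0.3, 4.6]
gripper_width: 0.037
finger_force: 109.7
```

```bash
python3 -c "
from h import *
plan([*rin(0,-.085),.077],1.471)
"
```

```text
cur units x,y,z: [-0.01 -0.    0.  ]
after units x,y,z: [ 0.   -0.01  0.  ]
az units -21.03
tcp [ 0.5484 -0.2714  0.0771] th 0.0027 quat [1.0e+00 1.4e-03 9.0e-04 7.0e-04] q6 1.048 F [-0.3  0.3  4.6] M [-0.07  0.06  0.19] w 0.037 109.684206135571 107.9
```

>>> jog_arm:
  moves: [0, 0, 0, 0, 0, 0, 0.5, 0, 0, 0, 0, 0, 0, 0.5, 0, 0, 0, 0, 0, 0, 0.5, 0, 0, 0, 0, 0, 0, 0.5, 0, 0, 0, 0, 0, 0, 0.5, 0, 0, 0, 0, 0, 0, 0.5, 0, 0, 0, 0, 0, 0, 0.5, 0, 0, 0, 0, 0, 0, 0.5, 0, 0, 0, 0, 0, 0, 0.5, 0, 0, 0, 0, 0, 0, 0.5]

```text
time_s: 109.15
tcp_pos: [0.5516, -0.2727, 0.0774]
tool_rot: [0.985, -0.172, 0.006, 0.002]
ft_force: [15.4, -7.7, -2.7]
gripper_width: 0.0367
finger_force: 112.3
```

```bash
python3 -c "
from h import *
plan([*rin(0,-.085),.077],1.471)
"
```

```text
cur units x,y,z: [-0.18 -0.01  0.02]
after units x,y,z: [ 0.05 -0.17  0.02]
az units -26.01
tcp [ 0.5516 -0.2727  0.0774] th -0.3449 quat [ 0.9851 -0.1716  0.0057  0.0019] q6 1.396 F [15.4 -7.7 -2.7] M [-1.36 -2.57  1.09] w 0.0367 112.27858680300415 109.15
```

>>> jog_arm:
  moves: [0, 0, 0, 0, 0, 0, 0.3, 0, 0, 0, 0, 0, 0, 0.3, 0, 0, 0, 0, 0, 0, 0.3, 0, 0, 0, 0, 0, 0, 0.3, 0, 0, 0, 0, 0, 0, 0.3, 0, 0, 0, 0, 0, 0, 0.3, 0, 0, 0, 0, 0, 0, 0.3, 0, 0, 0, 0, 0, 0, 0.3, 0, 0, 0, 0, 0, 0, 0.3, 0, 0, 0, 0, 0, 0, 0.3]

```text
time_s: 110.4
tcp_pos: [0.5489, -0.272, 0.0774]
tool_rot: [0.962, -0.273, 0.002, 0.001]
ft_force: [2.3, -3.9, 6.5]
gripper_width: 0.0367
finger_force: 124.3
```

```bash
python3 -c "
from h import *
plan([*rin(0,-.085),.077],1.471)
"
```

```text
cur units x,y,z: [-0.04 -0.01  0.02]
after units x,y,z: [ 0.03 -0.03  0.02]
az units -28.98
tcp [ 0.5489 -0.272   0.0774] th -0.5524 quat [ 0.9621 -0.2727  0.0019  0.0013] q6 1.604 F [ 2.3 -3.9  6.5] M [-0.89 -0.82  0.27] w 0.0367 124.33912195265293 110.4
```

>>> jog_arm:
  moves: [0, 0, 0, 0, 0, 0, 0.5, 0, 0, 0, 0, 0, 0, 0.5, 0, 0, 0, 0, 0, 0, 0.5, 0, 0, 0, 0, 0, 0, 0.5, 0, 0, 0, 0, 0, 0, 0.5, 0, 0, 0, 0, 0, 0, 0.5, 0, 0, 0, 0, 0, 0, 0, 0, 0, 0, 0, 0, 0, 0, 0, 0, 0, 0, 0, 0, 0, 0, 0, 0, 0, 0, 0, 0]

```text
time_s: 111.65
tcp_pos: [0.5464, -0.2696, 0.0773]
tool_rot: [0.928, -0.371, -0.003, -0.0]
ft_force: [-15.9, 8.2, 15.7]
gripper_width: 0.0366
finger_force: 124.3
```

```bash
python3 -c "
from h import *
plan([*rin(0,-.085),.077],1.471)
"
```

```text
cur units x,y,z: [ 0.13 -0.    0.01]
after units x,y,z: [-0.08  0.1   0.01]
az units -31.97
tcp [ 0.5464 -0.2696  0.0773] th -0.7611 quat [ 9.285e-01 -3.714e-01 -2.600e-03 -3.000e-04] q6 1.813 F [-15.9   8.2  15.7] M [1.42 2.13 1.93] w 0.0366 124.25723813474178 111.65
```

>>> jog_arm:
  moves: [0.9, 0, 0, 0, 0, 0, 0, 0.9, 0, 0, 0, 0, 0, 0, 0.9, 0, 0, 0, 0, 0, 0, 0.9, 0, 0, -0.5, 0, 0, 0, 0.9, 0, 0, -0.9, 0, 0, 0, 0.9, 0, 0, -0.9, 0, 0, 0, 0.9, 0, 0, -0.9, 0, 0, 0, 0.9, 0, 0, -0.9, 0, 0, 0, 0.9, 0, 0, -0.9, 0, 0, 0, 0.9, 0, 0, -0.9, 0, 0, 0]
  squeeze: 40

```text
time_s: 112.9
tcp_pos: [0.5479, -0.271, 0.1952]
tool_rot: [0.928, -0.373, 0.0, 0.0]
ft_force: [-0.2, 0.5, -0.1]
gripper_width: 0.0773
finger_force: 0.0
```

```bash
python3 -c "
from h import *
d=r.get_image('top'); s=r.get_image('scene')
print([b for b in blobs(d['frame'],(100,130,60),(125,255,255)) if 230<b[1][0]<330])
c=s['frame'][150:300,190:410]
cv2.imwrite('pics/chk.png',cv2.resize(c[:,:,::-1],None,fx=3.6,fy=3.6,interpolation=2))
for y in(.085,0,-.085): 
  for z in (.104,.132): print(proj(s,[*rin(0,y),z]).round(1),end=' ')
print([b for b in blobs(s['frame'],(3,150,70),(13,255,255),20) if 200<b[1][1]<300])
for k in (0,.1,.15):
  a=P0[2]+k; c=rin(0,.275); print(k,proj(d,[c[0]+.078*np.cos(a),c[1]+.078*np.sin(a),.097]).round(1))
"
```

```text
[(np.int32(114), array([268.59, 195.67]), array([266, 184,   6,  24], dtype=int32)), (np.int32(134), array([300.07, 223.19]), array([294, 217,  13,  14], dtype=int32))]
[291.8 233. ] [291.4 223.6] [262.2 222.3] [261.3 213. ] [234.3 212.3] [233.  203.1] [(np.int32(91), array([233.43, 208.54]), array([230, 203,   9,  12], dtype=int32)), (np.int32(90), array([261.29, 219.2 ]), array([257, 213,  10,  12], dtype=int32)), (np.int32(101), array([290.83, 229.55]), array([287, 223,   9,  13], dtype=int32))]
0 [271.6 194.2]
0.1 [269.1 194.1]
0.15 [267.8 194.1]
```

View pics/chk.png

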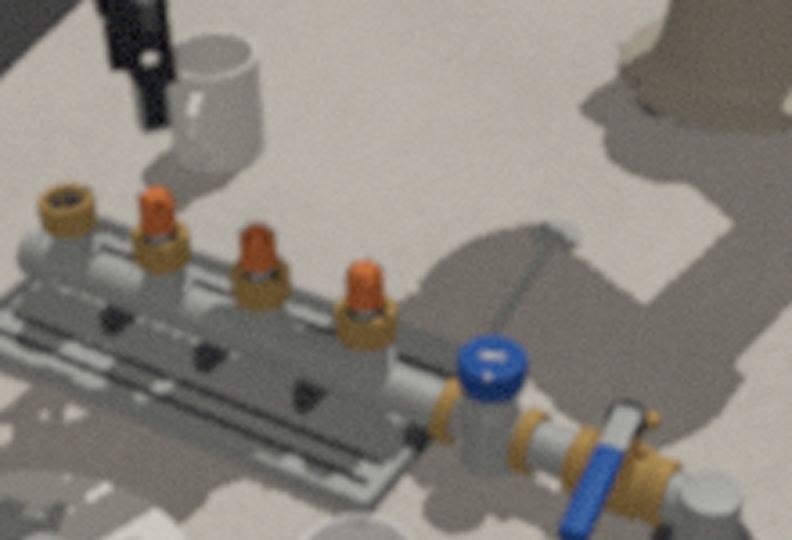

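>>> jog_arm:
  moves: [0.7, 0, 0, 0, 0, 0, -1, 0.7, 0, 0, 0, 0, 0, -1, 0.7, 0, 0, 0, 0, 0, -1, 0.7, 0, 0, 0, 0, 0, -1, 0.7, 0, 0, 0, 0, 0, -1, 0.7, 0, 0, 0, 0, 0, -1, 0.7, 0, 0, 0, 0, 0, -1, 0.7, 0, 0, 0, 0, 0, -1, 0.7, 0, 0, 0, 0, 0, -1, 0.7, 0, 0, 0, 0, 0, -1]

```text
time_s: 114.25
tcp_pos: [0.5476, -0.2709, 0.1931]
tool_rot: [0.999, -0.032, -0.001, -0.0]
ft_force: [-0.3, -0.0, 0.2]
gripper_width: 0.0596
finger_force: 0.0
```

```bash
python3 -c "
from h import *
v=rin(0,.275); print(v)
d=r.get_image('top')
m=cv2.inRange(cv2.cvtColor(d['frame'],cv2.COLOR_RGB2HSV),np.array((100,110,50)),np.array((125,255,255))); m[:,:255]=0;m[:,285:]=0
k=np.argwhere(m>0)[:,::-1]; w=np.array([onz(d,q,.095)[:2] for q in k]); c=w.mean(0); u,sv,vt=np.linalg.svd(w-c); a=c-v; print(len(k),c,'ang',np.arctan2(*a[::-1]),np.linalg.norm(a),vt[0])
plan([v[0]+.078,v[1]+.0015,.195],0.02)
"
```

```text
[0.58388055 0.08685346]
129 [0.657972   0.08890591] ang 0.02769439692742255 0.07411986871667715 [-0.99782682 -0.06589108]
cur units x,y,z: [  4.6  -18.28  -0.09]
after units x,y,z: [  6.07 -17.85  -0.09]
az units -1.16
tcp [ 0.5476 -0.2709  0.1931] th -0.0613 quat [ 9.995e-01 -3.060e-02 -6.000e-04 -3.000e-04] q6 1.112 F [ 0.5 -0.1  0.3] M [ 0.03 -0.04 -0.05] w 0.0595 0.0 114.3
```

>>> jog_arm:
  moves: [0.7, 0, 0, 0, 0, 0, -0.65, 0.7, 0, 0, 0, 0, 0, -0.65, 0.7, 0.347, -0.99, 0, 0, 0, 0, 0.7, 0.347, -0.99, 0, 0, 0, 0, 0.7, 0.347, -0.99, 0, 0, 0, 0, 0.7, 0.347, -0.99, 0, 0, 0, 0, 0.7, 0.347, -0.99, 0, 0, 0, 0, 0.7, 0.347, -0.99, 0, 0, 0, 0, 0.7, 0.347, -0.99, 0, 0, 0, 0, 0.7, 0.347, -0.99, 0, 0, 0, 0]

```text
time_s: 115.55
tcp_pos: [0.5999, -0.11, 0.1939]
tool_rot: [1.0, 0.012, 0.0, 0.0]
ft_force: [0.4, 1.2, 0.8]
gripper_width: 0.0599
finger_force: 0.0
```

>>> jog_arm:
  moves: [0.7, 0.347, -0.99, 0, 0, 0, 0, 0.7, 0.347, -0.99, 0, 0, 0, 0, 0.7, 0.347, -0.99, 0, 0, 0, 0, 0.7, 0.347, -0.99, 0, 0, 0, 0, 0.7, 0.347, -0.99, 0, 0, 0, 0, 0.7, 0.347, -0.99, 0, 0, 0, 0, 0.7, 0.347, -0.99, 0, 0, 0, 0, 0.7, 0.347, -0.99, 0, 0, 0, 0, 0.7, 0.347, -0.99, 0, 0, 0, 0, 0.7, 0.347, -0.99, 0, 0, 0, 0]

```text
time_s: 116.8
tcp_pos: [0.6644, 0.0897, 0.1939]
tool_rot: [1.0, 0.012, 0.0, 0.0]
ft_force: [-0.4, -0.1, 0.3]
gripper_width: 0.0599
finger_force: 0.0
```

>>> jog_arm:
  moves: [0.7, 0, 0, 0, 0, 0, 0, 0.7, 0, 0, 0.6, 0, 0, 0, 0.7, 0, 0, 0.6, 0, 0, 0, 0.7, 0, 0, 0.6, 0, 0, 0, 0.7, 0, 0, 0.6, 0, 0, 0, 0.7, 0, 0, 0.6, 0, 0, 0, 0.7, 0, 0, 0, 0, 0, 0, 0.7, 0, 0, 0, 0, 0, 0, 0.7, 0, 0, 0, 0, 0, 0, 0.7, 0, 0, 0, 0, 0, 0]

```text
time_s: 118.05
tcp_pos: [0.6642, 0.0884, 0.1345]
tool_rot: [1.0, 0.012, 0.0, 0.0]
ft_force: [-0.4, 0.5, 0.9]
gripper_width: 0.0598
finger_force: 0.0
```

```bash
python3 -c "
from h import *
v=rin(0,.275)
plan([v[0]+.078,v[1]+.0023,.080],0.03)
s=r.get_image('scene'); c=s['frame'][200:320,290:450]
cv2.imwrite('pics/v1.png',cv2.resize(c[:,:,::-1],None,fx=4,fy=4,interpolation=2))
"
```

```text
cur units x,y,z: [-0.11 -0.04  2.72]
after units x,y,z: [-0.11 -0.04  2.72]
az units -0.08
tcp [0.6642 0.0884 0.1345] th 0.0246 quat [9.999e-01 1.230e-02 4.000e-04 0.000e+00] q6 1.623 F [-0.4  0.5  0.9] M [0.04 0.07 0.05] w 0.0598 0.0 118.05
```

View pics/v1.png

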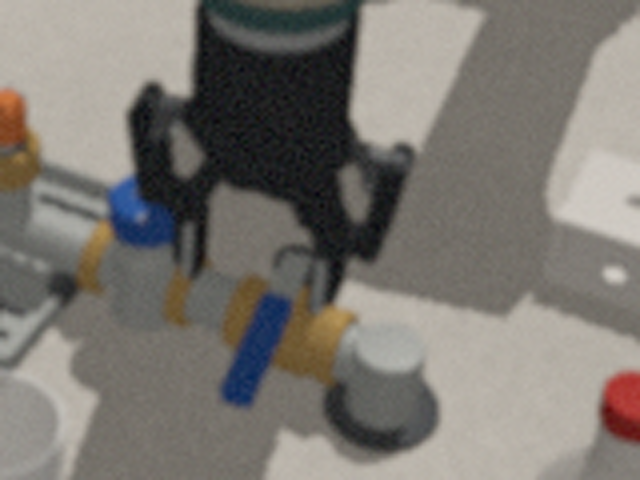

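>>> jog_arm:
  moves: [0.7, -0.11, -0.04, 0.54, 0, 0, 0, 0.7, 0, 0, 0.54, 0, 0, 0, 0.7, 0, 0, 0.54, 0, 0, 0, 0.7, 0, 0, 0.54, 0, 0, 0, 0.7, 0, 0, 0.5, 0, 0, 0, 0, 0, 0, 0, 0, 0, 0, 0, 0, 0, 0, 0, 0, 0, 0, 0, 0, 0, 0, 0, 0, 0, 0, 0, 0, 0, 0, 0, 0, 0, 0, 0, 0, 0, 0]
  squeeze: 30

```text
time_s: 119.35
tcp_pos: [0.6621, 0.0891, 0.0815]
tool_rot: [1.0, 0.012, 0.001, 0.0]
ft_force: [0.1, 0.3, 2.7]
gripper_width: 0.0172
finger_force: 34.2
```

```bash
python3 -c "
from h import *
v=rin(0,.275)
plan([v[0]+.078,v[1]+.0023,.080],0.03)
"
```

```text
cur units x,y,z: [-0.01 -0.    0.07]
after units x,y,z: [-0.01 -0.    0.07]
az units -0.08
tcp [0.6621 0.0891 0.0815] th 0.0247 quat [9.999e-01 1.230e-02 7.000e-04 0.000e+00] q6 1.625 F [0.1 0.3 2.7] M [-0.   -0.02  0.14] w 0.0172 34.18035686016083 119.35
```

>>> jog_arm:
  moves: [0, -0.01, -0.272, 0, 0, 0, -1, 0, -0.01, -0.272, 0, 0, 0, -1, 0, -0.01, -0.272, 0, 0, 0, -1, 0, -0.01, -0.272, 0, 0, 0, -1, 0, -0.01, -0.272, 0, 0, 0, -1, 0, -0.01, -0.272, 0, 0, 0, -1, 0, -0.01, -0.272, 0, 0, 0, -1, 0, -0.01, -0.272, 0, 0, 0, -1, 0, -0.01, -0.272, 0, 0, 0, -1, 0, -0.01, -0.272, 0, 0, 0, -1]

```text
time_s: 120.6
tcp_pos: [0.6425, 0.1385, 0.0815]
tool_rot: [0.935, 0.354, 0.001, 0.0]
ft_force: [-0.4, -1.5, 2.9]
gripper_width: 0.0173
finger_force: 34.3
```

```bash
python3 -c "
from h import *
v=rin(0,.275)
plan([v[0]+.078,v[1]+.0023,.080],0.03)
p=r.read_state()['tcp_pos'][:2]-v; print(np.linalg.norm(p),np.arctan2(p[1],p[0]))
"
```

```text
cur units x,y,z: [-0.91  2.49  0.07]
after units x,y,z: [0.89 2.5  0.07]
az units 9.95
tcp [0.6425 0.1385 0.0815] th 0.7244 quat [9.351e-01 3.543e-01 5.000e-04 4.000e-04] q6 1.003 F [-0.4 -1.5  2.9] M [-0.18  0.07 -0.08] w 0.0173 34.272446036338806 120.6
0.07814737724156212 0.7221784085190754
```

>>> jog_arm:
  moves: [0, -0.01, -0.272, 0, 0, 0, -1, 0, -0.01, -0.272, 0, 0, 0, -1, 0, -0.01, -0.272, 0, 0, 0, -1, 0, -0.01, -0.272, 0, 0, 0, -1, 0, -0.01, -0.272, 0, 0, 0, -1, 0, -0.01, -0.272, 0, 0, 0, -1, 0, -0.01, -0.272, 0, 0, 0, -1, 0, -0.01, -0.272, 0, 0, 0, -1, 0, -0.01, -0.272, 0, 0, 0, -1, 0, -0.01, -0.272, 0, 0, 0, -1]

```text
time_s: 121.85
tcp_pos: [0.5956, 0.1638, 0.0815]
tool_rot: [0.758, 0.653, 0.0, 0.001]
ft_force: [0.9, -1.7, 3.2]
gripper_width: 0.0173
finger_force: 34.3
```

>>> jog_arm:
  moves: [0, -0.01, -0.272, 0, 0, 0, -1, 0, 0, -0.15, 0, 0, 0, -0.5, 0, 0, -0.1, 0, 0, 0, 0, 0, 0, -0.05, 0, 0, 0, 0, 0, 0, 0, 0, 0, 0, 0, 0, 0, 0, 0, 0, 0, 0, 0, 0, 0, 0, 0, 0, 0, 0, 0, 0, 0, 0, 0, 0, 0, 0, 0, 0, 0, 0, 0, 0, 0, 0, 0, 0, 0, 0]

```text
time_s: 123.1
tcp_pos: [0.5914, 0.1638, 0.0819]
tool_rot: [0.724, 0.69, 0.007, 0.007]
ft_force: [40.7, -0.2, -17.5]
gripper_width: 0.0168
finger_force: 43.9
```

```bash
python3 -c "
from h import *
v=rin(0,.275)
plan([v[0]+.078,v[1]+.0023,.080],0.03)
p=r.read_state()['tcp_pos'][:2]-v; print(np.linalg.norm(p),np.arctan2(p[1],p[0]))
"
```

```text
cur units x,y,z: [-3.56  3.7   0.09]
after units x,y,z: [3.41 3.84 0.09]
az units 21.37
tcp [0.5914 0.1638 0.0819] th 1.5218 quat [0.7242 0.6895 0.0075 0.0068] q6 0.261 F [ 40.7  -0.2 -17.5] M [-0.17 -6.22 -0.65] w 0.0168 43.94233967992477 123.1
0.07731338662907684 1.472925128667925
```

>>> jog_arm:
  moves: [0.7, 0, 0, 0, 0, 0, 0, 0.7, 0, 0, 0, 0, 0, 0, 0.7, 0, 0, 0, 0, 0, 0, 0.7, 0, 0, 0, 0, 0, 0, 0.7, 0, 0, -0.5, 0, 0, 0, 0.7, 0, 0, -1, 0, 0, 0, 0.7, 0, 0, -1, 0, 0, 0, 0.7, 0, 0, -1, 0, 0, 0, 0.7, 0, 0, -1, 0, 0, 0, 0.7, 0, 0, -1, 0, 0, 0]

```text
time_s: 124.35
tcp_pos: [0.584, 0.1652, 0.1928]
tool_rot: [0.723, 0.691, 0.0, 0.0]
ft_force: [-0.3, -0.6, 0.3]
gripper_width: 0.0601
finger_force: 0.0
```

>>> jog_arm:
  moves: [0.7, -1, -1, -0.5, 0, 0, 0, 0.7, -1, -1, 0, 0, 0, 0, 0.7, -1, -1, 0, 0, 0, 0, 0.7, -1, -1, 0, 0, 0, 0, 0.7, -1, -1, 0, 0, 0, 0, 0.7, -1, -0.5, 0, 0, 0, 0, 0.7, -1, 0, 0, 0, 0, 0, 0.7, -1, 0, 0, 0, 0, 0, 0.7, 0, 0, 0, 0, 0, 0, 0.7, 0, 0, 0, 0, 0, 0]

```text
time_s: 125.6
tcp_pos: [0.4669, 0.0107, 0.2013]
tool_rot: [0.723, 0.691, 0.0, 0.0]
ft_force: [0.6, 0.0, -0.3]
gripper_width: 0.0601
finger_force: 0.0
```

```bash
python3 -c "
from h import *
v=rin(0,.275)
d=r.get_image('top'); s=r.get_image('scene')
print(r.read_state()['tcp_pos'],r.read_state()['time_s'])
m=cv2.inRange(cv2.cvtColor(d['frame'],cv2.COLOR_RGB2HSV),np.array((100,110,50)),np.array((125,255,255))); m[:,:230]=0;m[:,287:]=0;m[:190]=0;m[245:]=0
k=np.argwhere(m>0)[:,::-1]
if len(k):
  w=np.array([onz(d,q,.095)[:2] for q in k]); c=w.mean(0); a=c-v; u,sv,vt=np.linalg.svd(w-c); print(len(k),c,'ang rel rinser',np.arctan2(*a[::-1])-P0[2],vt[0])
cv2.imwrite('pics/fin.png',np.hstack([d['frame'][80:330,100:440,::-1],s['frame'][120:370,180:580,::-1]]))
"
```

```text
[0.46686895 0.01092091 0.2010144 ] 125.7
128 [0.59031075 0.15918779] ang rel rinser 1.5811337792720657 [-0.08385531 -0.99647794]
```

View pics/fin.png

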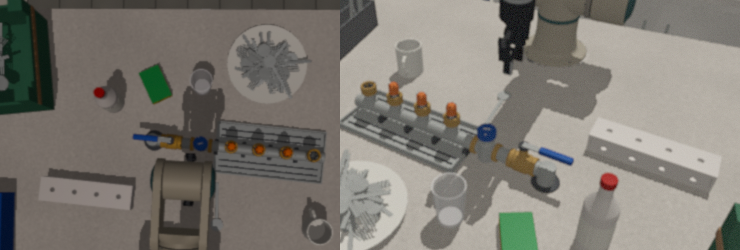

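```bash
python3 -c "
from plant import r
print(r.finish_job())"
```

```text
the job is handed in; nothing more can be done
None
```

The job is handed in: the three jets are fully home in collets 2, 3 and 4, with their nuts and the strainer cap turned clockwise to their stops; after that the valve lever was swung round to its stop in line with the pipe. The run took about 126 s of the 210 s, and the robot moved none of the things around the rinser.

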